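# Break down a pile of steel offcuts onto the stock racks, interlocking the channel

## Task

Take apart the pile of four steel offcuts on the timber battens and lay each piece on the blue rack whose head plate carries a slice of the same section: lengthwise along the rack, across both bearers and centred on it. The channel goes on as it lies, legs down, interlocked with the two channels already lying legs up on its rack: astride their two neighbouring legs, one of its legs right down inside each trough. Set the pieces down rather than dropping them, let none fall on the bench, and leave the two lying channels where they are.

Things in the scene. Friction and masses are not known exactly. Their poses are not given: they have to be found in the camera images.
- flat_mid (a point): Loose steel flat bar, 140 x 40 x 10 mm, 0.45 kg, lying flat in the pile's top layer, across the two pieces of the lower layer; the angle beside it stands 40 mm higher. This point: its centre; x along its length, z up. At the start its underside is 59 mm above the bench.
- angle_mid (a point): Loose steel angle (L), 140 long, legs 50 x 50 x 8 mm, 0.7 kg, top layer, 35 mm beside the flat bar; one leg flat, one upright at its +y edge. This point: middle of the 50 x 50 envelope, 25 mm above its underside; x along it, z up. Upright leg: mid-plane at y = +21 mm, top 25 mm above this point; flat leg's upper face 17 mm below it. Underside starts 59 mm above the bench. May end either way round.
- channel_mid (a point): Loose steel channel, 160 long, 60 wide, 30 high, 6 mm thick, 0.8 kg, lying legs down (web on top) in the pile's lower layer, leg tips 29 mm above the bench. This point: its centre, 15 mm above the leg tips; x along it, z up. Interlocked on its rack, its leg tips stand on the two lying channels' webs, 31 mm above the bench, with 14 mm of play to either side of the rack's middle.
- tube_mid (a point): Loose steel square tube, 160 x 30 x 30 mm, 0.39 kg, in the pile's lower layer, parallel to the channel, about 31 mm free between them. This point: its centre; x along it, z up. Underside 29 mm above the bench: the lower layer lies across two fixed 25 mm wide timber battens, 65 mm open between them, on a 4 mm plywood sheet.
- rack_flat_mid (a point): Fixed blue rack: two 25 mm square bearers along this point's y, centre lines at x = +-45 mm, tops 25 mm above the bench, 65 mm open between them; 8 mm stop pins 16 mm high on them at y = +-62. This point: the rack's middle, at the bearers' top. x runs along the rack (the way pieces lie) to a low head plate 121 mm off, with a 12 mm thick welded slice that from above is a solid bar 40 x 10 mm.
- rack_tube_mid (a point): Fixed blue rack: two 25 mm square bearers along this point's y, centre lines at x = +-45 mm, tops 25 mm above the bench, 65 mm open between them; 8 mm stop pins 16 mm high on them at y = +-62. This point: the rack's middle, at the bearers' top. x runs along the rack (the way pieces lie) to a low head plate 121 mm off, with a 12 mm thick welded slice that from above is a hollow square of 30 mm.
- rack_angle_mid (a point): Fixed blue rack: two 25 mm square bearers along this point's y, centre lines at x = +-45 mm, tops 25 mm above the bench, 65 mm open between them; 8 mm stop pins 16 mm high on them at y = +-62. This point: the rack's middle, at the bearers' top. x runs along the rack (the way pieces lie) to a low head plate 121 mm off, with a 12 mm thick welded slice that from above is an L of 50 x 50 mm.
- rack_channel_mid (a point): Fixed blue rack: two 25 mm square bearers along this point's y, centre lines at x = +-45 mm, tops 25 mm above the bench, 65 mm open between them; 8 mm stop pins 16 mm high on them at y = +-70. This point: the rack's middle, at the bearers' top. x runs along the rack (the way pieces lie) to a low head plate 121 mm off, with a 12 mm thick welded slice that from above is a U of 60 x 30 mm.
- stock_a_mid (a point): Loose channel like the one in the pile (160 x 60 x 30 mm, 6 mm thick, 0.8 kg), lying legs up along the channel rack, its centre line 34 mm to the -y side of the rack's middle. Web's upper face 31 mm, leg tips 55 mm above the bench; trough 48 mm wide, 24 mm deep; 8 mm free between the two lying channels. This point: its centre, 15 mm above its underside; x along it.
- stock_b_mid (a point): The second lying channel, exactly like the first, at the rack's +y side, centre 34 mm from the rack's middle line. This point: its centre, 15 mm above its underside; x along its length.

How it is judged:
By the outcome, as a careful person would: the job done as asked, in the order asked, and still so for the second after the job is handed in, with the robot touching nothing.
It also fails if it takes over 128 s, if anything falls off the work surface, if the arm or the gripper's body presses on something with over 40 N, if the wrist force passes 120 N, or if a joint passes its speed limit or range.

## Robot

A 6-joint arm with a two-finger parallel gripper is mounted at the origin on the work surface. World frame = base frame: x ahead of the robot, y to its left, z up, the work surface at z = 0. Lengths are in mm, angles in rad, forces in N, time in s.
With the tool pointing down it reaches from about 350 to 925 mm from the base axis. Payload 6.4 kg.
Tool frame: the origin (TCP) lies at the very end of the fingers, on their centre line; the grasp point (between the pads) lies 19 mm behind it; x points along the fingers, y is the direction in which the jaws open and shut, and the axes are right-handed (so a half turn about x gives the same grasp; the last joint's range is limited). The gripper opens to 85 mm and grips with 20 to 120 N. Pads are 22 mm wide; open, the fingers measure 114 mm over their backs; the gripper's body (76 mm by 85 mm) begins 54 mm behind the grasp point. The pads swing forward as they close: fully open they stand 13 mm farther back than shut.
Start: joints at [-1.304, 0.245, 1.558, -0, 1.339, -0.174], TCP at [277.337, -587.876, 197.99] pointing down, gripper open.
Joint ranges: [-3.13, 3.13], [-1.02, 2.26], [0.13, 2.54], [-0.95, 4.09], [0.21, 2.88], [-2.74, 2.74]. Speed limits (rad/s): [2.57, 2.57, 3.14, 3.14, 3.14, 3.14].

## Interface

Orientations are given as a rotation vector (axis times angle).
In Python, from workcell import * gives the robot as it stands.
- The arm moves only by the tool jog_arm, never from a script. Its argument "increments" is a list of rows, each a list of 5 numbers: the gripper's target within -1 to 1 (shut at 1, half-way at 0, fully open at -1), then the shift along the tool's x, y, z in mm, then the turn about the tool's x in rad. In form: [[hand, dx, dy, dz, roll], ...]. A call has 1 to 8 rows; each row shifts and turns the commanded pose from where the row before left it, along the tool's axes as they then stand; what a row does not reach is not made up. A row lasts 1/8 s, in which the tool goes at most 62.5 mm and 10.7 degrees, less where a joint would pass 70% of its speed; a pose out of reach is approached as far as the arm can. A call with a gripper value outside its range is refused whole. The fingers move at their own pace and stop on an object; "force" is the grip in N (left out, the last holds). Time passes only in rows, so rows that do not move let the fingers close. It gives the time, the measured TCP pose, the force and the opening at its end, in the units of the state.
- observe(): the state, without advancing time (a new reading comes with each control period).
- grab_frame(name): name is "scene" or "top" or "wrist"; returns a dict with "pixels" (400x640x3 uint8, red, green, blue), "intrinsics" (3x3 intrinsics, pixels), "R" (3x3) and "t" (3): a world point X has camera coordinates R X + t; the wrist camera has in their place "T_tool_cam" (4x4, takes a point from camera to tool coordinates, whose origin is the TCP and whose axes are the tool frame's). Camera axes: x right, y down, z forward; pixel columns grow to the right and rows downward; lengths in mm; the calibration is good to about 2 mm. A picture is of the moment at which its call begins: read the wrist's pose just before it. There is no depth.
- hand_in(): hands the job in, once; it reports no verdict.
The state is a dict: "time_s": time; "joints": joint angles; "joint_vel": joint speeds; "effort": joint torques, N m; "tool_pos": TCP position; "tool_rot": TCP orientation; "contact_force": force on the tool from outside, world axes, zero at the start; "moment": the same for the moment, N m; "grip_width": finger opening in mm.
Only numpy, scipy, OpenCV 4.12 (cv2) and the standard library are available. Lean on these libraries where they do the work, as an engineer would, in place of code of your own. Each camera call takes 0.05 s, during which the arm holds its last target.

## Working session

There is one attempt and no reset: what is moved stays moved. The work goes in short steps, Python scripts to look and compute and a tool call to move; the robot and the scene stay as the last step left them, time stands still between calls to the robot, and variables do not carry over. Pictures are saved under pics/ and viewed, and the job is handed in when it is done.

Besides the shell and the picture viewer there is one more tool, called after "Emit:" as a command line: name --pt "numbers of a row" for each row, then --argument value for the rest. jog_arm: Moves the arm, as the interface text tells. Its arguments: {"type":"object","properties":{"increments":{"type":"array"},"force":{"type":"number"}},"required":["increments"]}

```bash
ls; mkdir -p pics; python3 - <<'E'
from workcell import *
import cv2
s=observe();print({k:(s[k]) for k in s})
for n in ["scene","top","wrist"]:
    f=grab_frame(n);cv2.imwrite(f"pics/{n}0.png",f["pixels"][:,:,::-1]);print(n,{k:f[k] for k in f if k!="pixels"})
E
```

```text
pics
{'time_s': 0.0, 'joints': array([-1.30410067e+00,  2.45860957e-01,  1.55903213e+00, -1.83289339e-05,
        1.33871082e+00, -1.74082652e-01]), 'joint_vel': array([ 7.82802709e-04, -7.88929317e-04,  7.03265063e-05, -1.04738862e-03,
        2.82768439e-04, -7.49887652e-04]), 'effort': array([ 4.84550947e-04, -4.29500735e+01, -3.26128578e+01, -1.01340047e-04,
        5.34670558e-03,  7.67841641e-06]), 'tool_pos': array([ 277.15868337, -587.24396731,  196.84067172]), 'tool_rot': array([ 1.97796228,  0.44518415, -1.97818711]), 'contact_force': array([-0.41562753,  0.30337901, -0.2709962 ]), 'moment': array([-0.03006382, -0.04035745, -0.0017016 ]), 'grip_width': 85.1174615608048}
scene {'intrinsics': array([[469.88204879,   0.        , 319.03612842],
       [  0.        , 469.88204879, 198.51125301],
       [  0.        ,   0.        ,   1.        ]]), 'R': array([[ 0.26560538,  0.96400355, -0.01228568],
       [ 0.79994135, -0.22747928, -0.55529003],
       [-0.5380963 ,  0.1376602 , -0.83156602]]), 't': array([-126.91480101, -376.23574563, 1834.1072077 ])}
top {'intrinsics': array(
[... 190 characters left out ...]
.01534937],
       [-0.9930277 , -0.02913262, -0.11422466],
       [ 0.11370883,  0.01879304, -0.99333636]]), 't': array([ -10.87525106,  525.43180607, 1120.92622164])}
wrist {'intrinsics': array([[278.68102841,   0.        , 319.45303345],
       [  0.        , 278.68102841, 193.57848704],
       [  0.        ,   0.        ,   1.        ]]), 'T_tool_cam': array([[-9.21204604e-04, -2.73630389e-01,  9.61834477e-01,
        -1.76190908e+02],
       [ 9.99999069e-01, -1.22059239e-03,  6.10513127e-04,
         4.37666884e-01],
       [ 1.00695290e-03,  9.61834144e-01,  2.73631259e-01,
        -6.87333215e+01],
       [ 0.00000000e+00,  0.00000000e+00,  0.00000000e+00,
         1.00000000e+00]])}
```

View pics/top0.png

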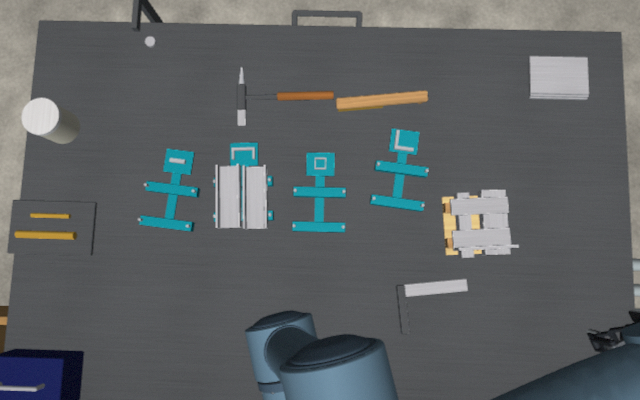

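View pics/scene0.png

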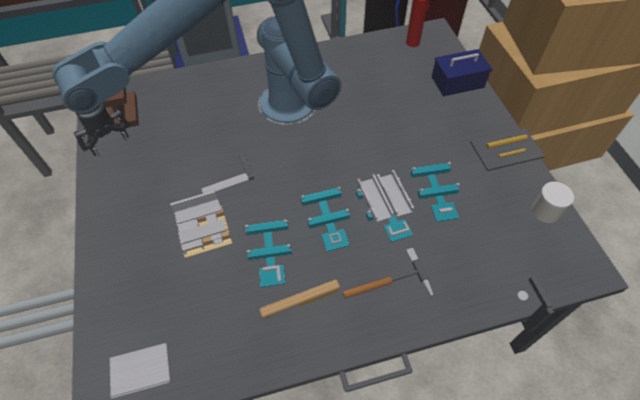

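View pics/wrist0.png

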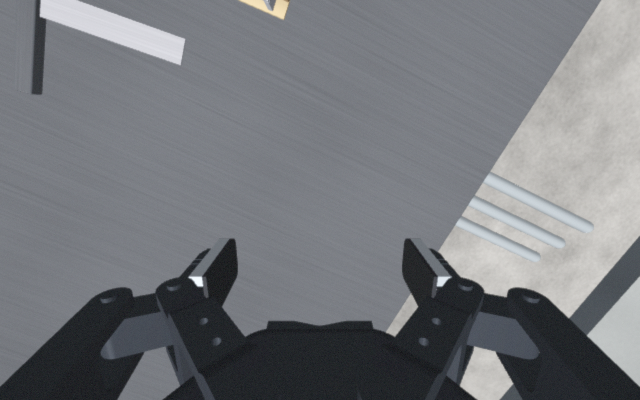

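```bash
python3 - <<'E'
import cv2
i=cv2.imread("pics/top0.png")
cv2.imwrite("pics/c1.png",cv2.resize(i[180:265,430:530],None,fx=7,fy=7,interpolation=cv2.INTER_CUBIC))
cv2.imwrite("pics/c2.png",cv2.resize(i[135:240,130:280],None,fx=5.3,fy=5.3,interpolation=cv2.INTER_CUBIC))
cv2.imwrite("pics/c3.png",cv2.resize(i[120:240,285:435],None,fx=5,fy=5,interpolation=cv2.INTER_CUBIC))
E
```

```text
(no output)
```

View pics/c1.png

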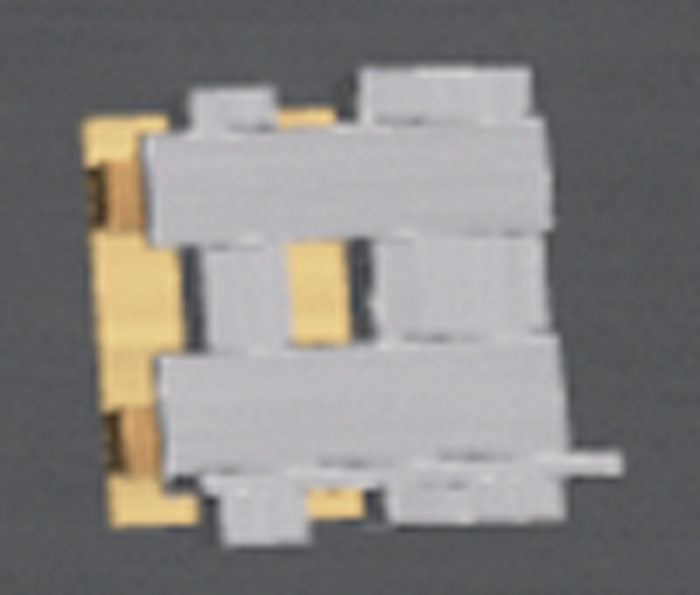

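View pics/c2.png

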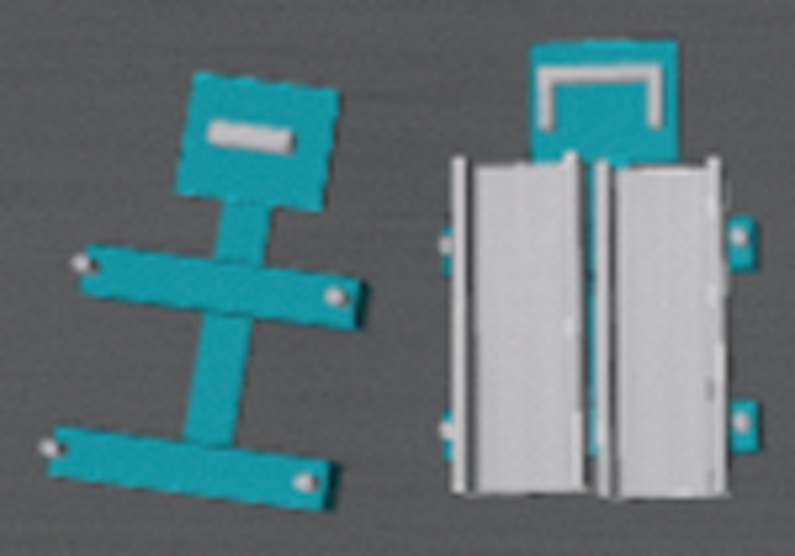

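View pics/c3.png

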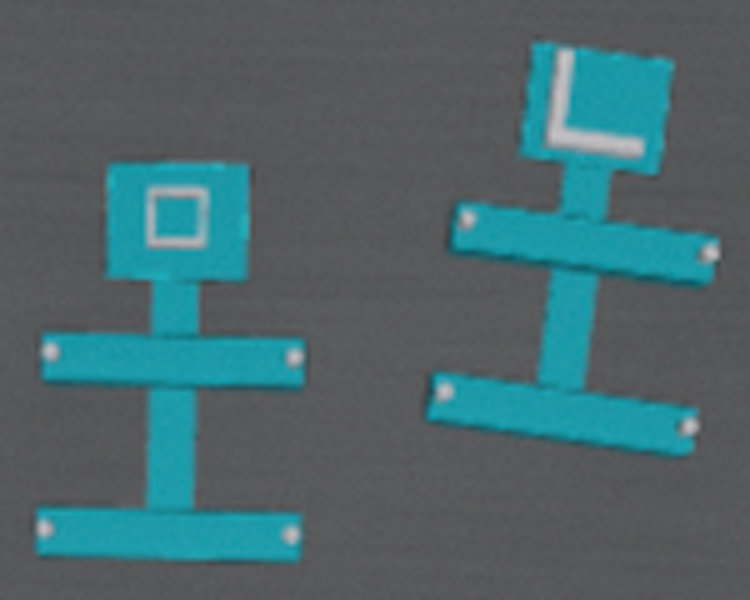

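```bash
cat > h.py <<'E'
import numpy as np, cv2
from scipy.optimize import least_squares
from scipy.spatial.transform import Rotation as Rn
from workcell import *
def camtop(name="top"):
    f=grab_frame(name); return f["intrinsics"],f["R"],f["t"]
def wristcam():
    s=observe(); f=grab_frame("wrist")
    T=np.eye(4);T[:3,:3]=Rn.from_rotvec(s["tool_rot"]).as_matrix();T[:3,3]=s["tool_pos"]
    C=T@f["T_tool_cam"]; R=C[:3,:3].T; t=-R@C[:3,3]
    return f,f["intrinsics"],R,t
def proj(K,R,t,X):
    c=np.asarray(X)@R.T+t; p=c@K.T; return p[:,:2]/p[:,2:]
def unc(p,off,s): return (np.asarray(p,float)+.5)/s-.5+np.array(off)
def W(p,L):
    x,y,a=p; L=np.asarray(L,float);c,s=np.cos(a),np.sin(a)
    return np.c_[x+c*L[:,0]-s*L[:,1],y+s*L[:,0]+c*L[:,1],L[:,2]]
def fit(cam,L,pix,g):
    r=least_squares(lambda p:(proj(*cam,W(p,L))-pix).ravel(),g,x_scale=[100,100,1])
    return r.x,np.abs(r.fun).max()
def unproj(cam,px,z):
    K,R,t=cam; d=R.T@np.linalg.inv(K)@np.array([px[0],px[1],1.]);o=-R.T@t
    return o+d*(z-o[2])/d[2]
def tool():
    s=observe();M=Rn.from_rotvec(s["tool_rot"]).as_matrix()
    return s,M
def go(x,y,z,yaw=None):
    """increments to reach target; yaw= world angle of tool y (mod pi)"""
    s,M=tool(); d=M.T@(np.array([x,y,z])-s["tool_pos"])
    print("pos",s["tool_pos"].round(1),"yaw y",np.degrees(np.arctan2(M[1,1],M[0,1])).round(2),"xaxis",M[:,0].round(4),"t",round(s["time_s"],2),"w",round(s["grip_width"],1))
    print("tool shift (before roll)",d.round(1))
    if yaw is not None:
        a=np.arctan2(M[1,1],M[0,1]); r=-(yaw-a)  # tool x is down
        r=(r+np.pi/2)%np.pi-np.pi/2
        # shift after roll
        print("roll",round(r,4),"deg",np.degrees(r).round(2),"shift after roll",(Rn.from_rotvec([r,0,0]).as_matrix().T@d).round(1),"j6",s["joints"][5].round(3))
E
cat > m0.py <<'E'
from h import *
cam=camtop()
D=np.degrees
r=[(45,62,41),(45,-62,41),(-45,62,41),(-45,-62,41)]
rc=[(45,70,41),(45,-70,41),(-45,70,41),(-45,-70,41)]
def rep(n,q): print(n,q[0][:2].round(1),D(q[0][2]).round(2),"res",q[1].round(2))
o2,o3,o1=(130,135),(285,120),(430,180)
rep("rflat",fit(cam,r,unc([(83,264),(336,296),(50,448),(305,482)],o2,5.3),[600,300,0]))
rep("rchan",fit(cam,rc,unc([(446,244),(739,237),(445,430),(741,422)],o2,5.3),[600,200,0]))
rep("rtube",fit(cam,r,unc([(51,352),(295,357),(44,529),(291,535)],o3,5),[600,0,0]))
rep("rangle",fit(cam,r,unc([(468,219),(711,252),(445,391),(689,426)],o3,5),[600,-200,0]))
st=[(80,27,55),(-80,27,55),(80,-27,55),(-80,-27,55)]
rep("stb",fit(cam,st,unc([(459,158),(460,493),(572,155),(580,490)],o2,5.3),[600,200,0]))
rep("sta",fit(cam,st,unc([(603,163),(604,495),(714,160),(724,495)],o2,5.3),[600,200,0]))
# flat: x along world y(left)
rep("flat",fit(cam,[(70,-20,69),(-70,-20,69),(-70,20,69),(70,20,69)],unc([(145,135),(545,118),(552,228),(155,243)],o1,7),[500,-300,1.5]))
rep("angle",fit(cam,[(70,-25,67),(-70,-25,67),(-70,21,109),(70,21,109)],unc([(160,355),(557,337),(622,463),(205,483)],o1,7),[500,-300,1.5]))
rep("tube",fit(cam,[(80,15,59),(80,-15,59),(-80,15,59),(-80,-15,59)],unc([(188,90),(275,88),(222,545),(310,540)],o1,7),[500,-300,0]))
rep("chan",fit(cam,[(80,30,59),(80,-30,59),(-80,30,59),(-80,-30,59)],unc([(360,68),(530,68),(388,522),(565,520)],o1,7),[500,-300,0]))
go(500,-300,250,0)
E
python3 m0.py
```

```text
rflat [511.3 392.5] -5.74 res 0.12
rchan [535.8 202. ] 3.12 res 0.26
rtube [514.1   5.6] 0.27 res 0.16
rangle [ 581.8 -198.7] -6.53 res 0.21
stb [537.9 235.1] 3.81 res 0.52
sta [537.8 167. ] 3.54 res 0.57
flat [ 529.5 -387.9] 94.01 res 0.45
angle [ 447.7 -393.2] 94.46 res 0.45
tube [ 482.7 -355.7] 4.0 res 0.21
chan [ 492.4 -429.8] 3.04 res 0.42
pos [ 277.3 -587.5  197.3] yaw y -64.74 xaxis [-3.0e-04  1.2e-03 -1.0e+00] t 0.2 w 85.4
tool shift (before roll) [ -52.5 -165.  -324.1]
roll -1.1299 deg -64.74 shift after roll [ -52.5  222.7 -287.5] j6 -0.174
```

```bash
cat >> h.py <<'E'
def plan(x,y,z,yaw,hand,n=None,exact=False):
    s,M=tool(); p0=s["tool_pos"]; d=np.array([x,y,z])-p0
    a=np.arctan2(M[1,1],M[0,1])
    r=0 if yaw is None else -(yaw-a)
    if not exact: r=(r+np.pi/2)%np.pi-np.pi/2
    else: r=(r+np.pi)%(2*np.pi)-np.pi
    print("pos",p0.round(1),"yaw",np.degrees(a).round(2),"t",round(s["time_s"],2),"w",round(s["grip_width"],1),"F",s["contact_force"].round(1),"dist",np.linalg.norm(d).round(1),"roll",round(r,3),"j6 end",np.round(s["joints"][5]+r,2))
    if n is None: n=max(1,int(np.ceil(max(np.linalg.norm(d)/50,abs(np.degrees(r))/9.5))))
    rows=[];rr=round(r/n,3);R=M.copy();p=p0.copy()
    for i in range(n):
        tgt=p0+d*(i+1)/n
        v=(R.T@(tgt-p)).round(1); p=p+R@v
        rows.append([hand]+[float(q) for q in v]+[rr]); R=R@Rn.from_rotvec([rr,0,0]).as_matrix()
    for i in range(0,n,8): print(rows[i:i+8])
E
python3 - <<'E'
from h import *
plan(525,-387,200,np.radians(4),-1)
E
```

```text
pos [ 277.3 -587.5  197.3] yaw -64.74 t 0.2 w 85.4 F [ 0.5 -0.5 -0.1] dist 318.7 roll -1.2 j6 end -1.37
[[-1, -0.3, -9.5, -38.7, np.float64(-0.15)], [-1, -0.3, -3.5, -39.7, np.float64(-0.15)], [-1, -0.4, 2.4, -39.7, np.float64(-0.15)], [-1, -0.3, 8.3, -39.0, np.float64(-0.15)], [-1, -0.3, 14.1, -37.3, np.float64(-0.15)], [-1, -0.3, 19.4, -34.7, np.float64(-0.15)], [-1, -0.4, 24.5, -31.5, np.float64(-0.15)], [-1, -0.3, 28.8, -27.4, np.float64(-0.15)]]
```

Emit:
jog_arm --pt "-1 0 -9.5 -38.7 -0.15" --pt "-1 0 -3.5 -39.7 -0.15" --pt "-1 0 2.4 -39.7 -0.15" --pt "-1 0 8.3 -39 -0.15" --pt "-1 0 14.1 -37.3 -0.15" --pt "-1 0 19.4 -34.7 -0.15" --pt "-1 0 24.5 -31.5 -0.15" --pt "-1 0 28.8 -27.4 -0.15" --force 50

```text
time_s: 1.2
tool_pos: [525.9, -386.4, 197.7]
tool_rot: [1.154, 1.244, -1.154]
contact_force: [-0.5, -0.6, 0.9]
grip_width: 85.6
```

Emit:
jog_arm --pt "-0.4 0 0 0 0" --pt "-0.4 0 0 0 0"

```text
time_s: 1.45
tool_pos: [524.6, -387.6, 197.7]
tool_rot: [1.158, 1.242, -1.159]
contact_force: [-0.6, -0.1, -0.8]
grip_width: 59.5
```

```bash
python3 - <<'E'
from h import *
f,*cam=wristcam()
cv2.imwrite("pics/w1.png",f["pixels"][:,:,::-1]); np.savez("w1.npz",K=cam[0],R=cam[1],t=cam[2])
go(529.5,-387.9,200,np.radians(4))
E
```

```text
pos [ 524.3 -388.   197.8] yaw y 3.92 xaxis [-5.e-04  1.e-04 -1.e+00] t 1.5 w 59.7
tool shift (before roll) [-2.2  5.1  0.3]
roll -0.0015 deg -0.08 shift after roll [-2.2  5.1  0.3] j6 -0.879
```

View pics/w1.png

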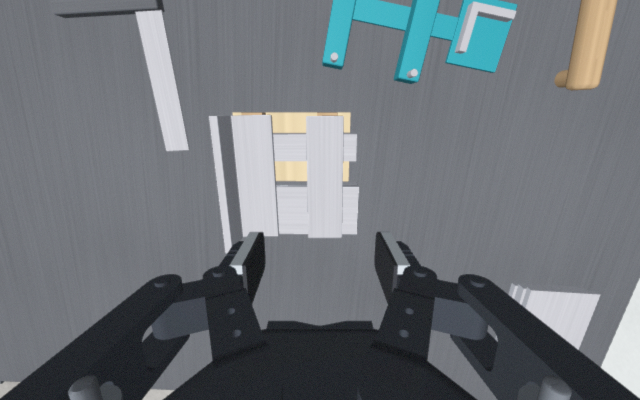

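```bash
python3 - <<'E'
import cv2
i=cv2.imread("pics/w1.png")
cv2.imwrite("pics/w1c.png",cv2.resize(i[100:250,200:370],None,fx=4,fy=4,interpolation=cv2.INTER_CUBIC))
E
```

```text
(no output)
```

View pics/w1c.png

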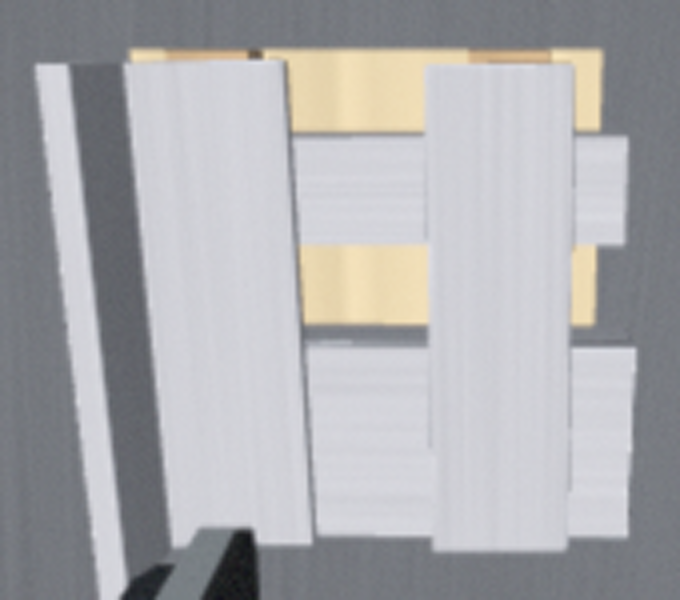

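```bash
python3 - <<'E'
from h import *
z=np.load("w1.npz");cam=(z["K"],z["R"],z["t"])
D=np.degrees
def rep(n,q): print(n,q[0][:2].round(1),D(q[0][2]).round(2),"res",q[1].round(2))
o=(200,100)
rep("flat",fit(cam,[(70,20,69),(70,-20,69),(-70,-20,69),(-70,20,69)],unc([(426,64),(574,64),(567,550),(433,550)],o,4),[529,-388,1.6]))
rep("angle",fit(cam,[(70,-25,67),(-70,-25,67),(70,25,109),(70,17,109),(70,17,67)],unc([(285,60),(312,545),(37,65),(68,65),(125,63)],o,4),[447,-393,1.6]))
for n,p in [("tube +y edge",(628,136)),("tube+y left",(295,135)),("tube -y",(626,245)),("tube -y left",(300,244)),("ch +y",(636,348)),("ch+y left",(306,345)),("ch -y",(629,537))]:
    print(n,unproj(cam,unc([p],o,4)[0],59).round(1))
E
```

```text
flat [ 530.1 -389.9] 94.17 res 0.51
angle [ 448.7 -395.2] 94.67 res 0.54
tube +y edge [ 561.9 -337.1   59. ]
tube+y left [ 470.  -343.1   59. ]
tube -y [ 564.5 -367.3   59. ]
tube -y left [ 472.1 -373.3   59. ]
ch +y [ 570.6 -397.2   59. ]
ch+y left [ 474.5 -402.9   59. ]
ch -y [ 574.8 -456.9   59. ]
```

```bash
python3 - <<'E'
from h import *
plan(529.7,-384.8,49,np.radians(4.17),-.4)
E
```

```text
pos [ 524.3 -388.   197.8] yaw 3.92 t 1.5 w 59.7 F [ 0.4  0.1 -0.8] dist 148.9 roll -0.004 j6 end -0.88
[[-0.4, 49.6, 1.9, -0.9, np.float64(-0.001)], [-0.4, 49.6, 1.9, -1.0, np.float64(-0.001)], [-0.4, 49.6, 1.8, -0.9, np.float64(-0.001)]]
```

Emit:
jog_arm --pt "-0.4 40 5.6 -2.8 -0.004" --pt "-0.4 40 0 0 0" --pt "-0.4 40 0 0 0" --pt "-0.4 0 0 0 0" --pt "-0.4 0 0 0 0"

```text
time_s: 2.12
tool_pos: [530.8, -385.7, 79.9]
tool_rot: [1.155, 1.24, -1.155]
contact_force: [0.5, -0.5, 0.9]
grip_width: 59.8
```

```bash
cat > look.py <<'E'
import sys
from h import *
n=sys.argv[1];c=[int(q) for q in sys.argv[2].split(",")] if len(sys.argv)>2 else None
f,*cam=wristcam(); np.savez(n+".npz",K=cam[0],R=cam[1],t=cam[2])
i=f["pixels"][:,:,::-1]; cv2.imwrite(f"pics/{n}_full.png",i)
if c:
    s=float(sys.argv[3]); i=cv2.resize(i[c[1]:c[3],c[0]:c[2]],None,fx=s,fy=s,interpolation=cv2.INTER_CUBIC)
cv2.imwrite(f"pics/{n}.png",i)
go(529.7,-384.8,49,np.radians(4.17))
E
python3 look.py w2
```

```text
pos [ 531.3 -385.9   80.6] yaw y 4.19 xaxis [ 0.0028 -0.003  -1.    ] t 2.17 w 59.6
tool shift (before roll) [31.6 -1.6 -1.3]
roll 0.0003 deg 0.02 shift after roll [31.6 -1.6 -1.3] j6 -0.874
```

View pics/w2.png

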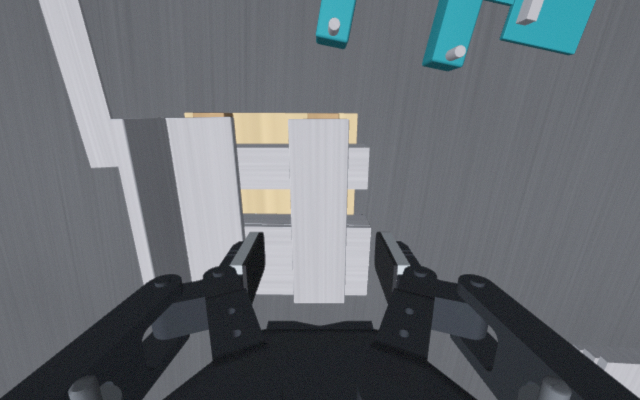

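```bash
python3 - <<'E'
from h import *
z=np.load("w2.npz");cam=(z["K"],z["R"],z["t"])
for n,p,h in [("tube -y",(265,188.5),59),("ch+y",(265,224),59),("flat ul",(290,120),69),("flat ur",(349,120),69),("flat lr",(345,302),69),("flat ll",(294,302),69)]: print(n,unproj(cam,p,h).round(1))
E
python3 -c "
import cv2
i=cv2.imread('pics/w2.png');cv2.imwrite('pics/w2c.png',cv2.resize(i[100:320,180:390],None,fx=3.3,fy=2.7))"
```

```text
tube -y [ 489.5 -372.3   59. ]
ch+y [ 490.  -400.2   59. ]
flat ul [ 506.6 -322.3   69. ]
flat ur [ 544.8 -319.5   69. ]
flat lr [ 555.6 -457.5   69. ]
flat ll [ 515.6 -460.3   69. ]
```

View pics/w2c.png

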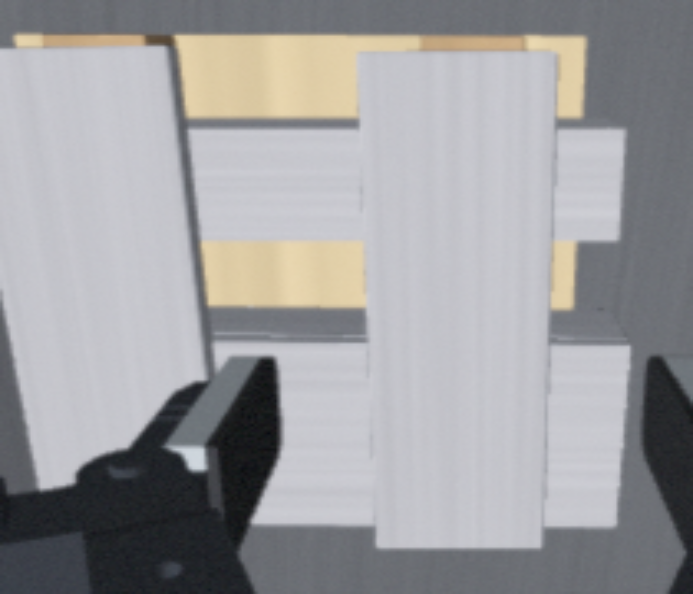

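Emit:
jog_arm --pt "-0.4 16 -0.8 -1 0" --pt "-0.4 15 0 0 0" --pt "0.1 0 0 0 0" --pt "0.2 0 0 0 0" --pt "0.2 0 0 0 0" --pt "0.2 0 0 0 0" --force 60

```text
time_s: 2.92
tool_pos: [529.8, -383.6, 47.5]
tool_rot: [1.154, 1.242, -1.154]
contact_force: [-0.4, -0.5, 0.2]
grip_width: 34.0
```

```bash
python3 look.py w3
```

```text
pos [ 529.8 -383.5   47.4] yaw y 4.24 xaxis [ 5.e-04 -5.e-04 -1.e+00] t 2.98 w 34.3
tool shift (before roll) [-1.6 -0.2  1.3]
roll 0.0012 deg 0.07 shift after roll [-1.6 -0.2  1.3] j6 -0.874
```

View pics/w3.png

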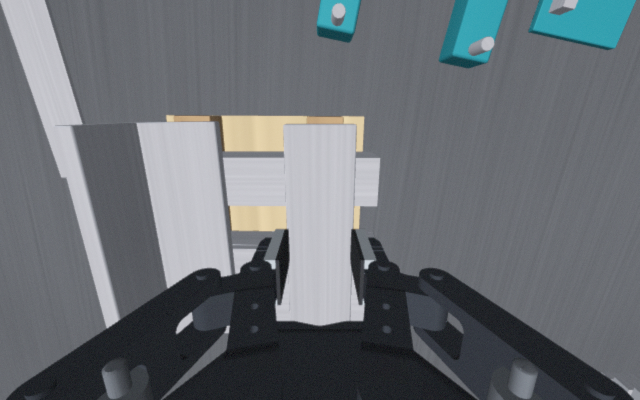

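```bash
python3 -c "
import cv2
i=cv2.imread('pics/w3.png');cv2.imwrite('pics/w3c.png',cv2.resize(i[200:340,230:410],None,fx=4.2,fy=4.2,interpolation=cv2.INTER_CUBIC))"
```

```text
(no output)
```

View pics/w3c.png

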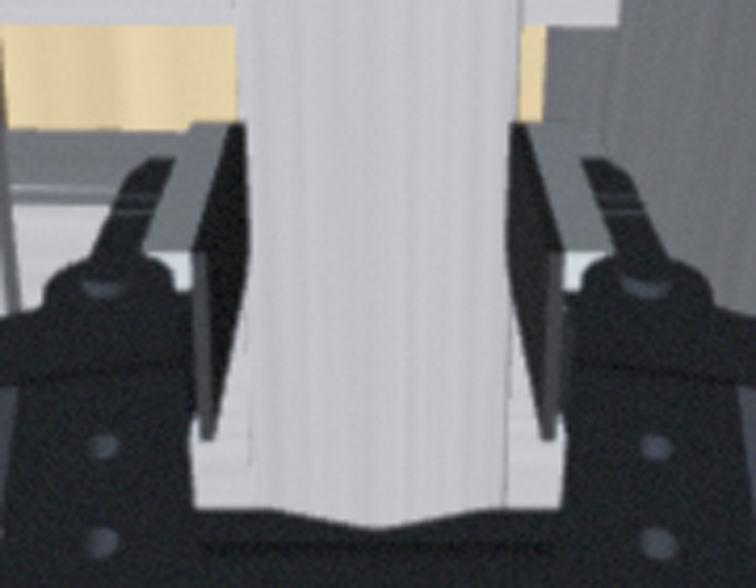

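Emit:
jog_arm --pt "1 0 0 0 0" --pt "1 0 0 0 0" --pt "1 0 0 0 0" --pt "1 0 0 0 0" --force 60

```text
time_s: 3.48
tool_pos: [529.6, -383.3, 47.0]
tool_rot: [1.154, 1.243, -1.154]
contact_force: [0.2, -0.3, -0.4]
grip_width: 0.0
```

```bash
python3 look.py w4 180,90,420,340 2.5; python3 -c "
from h import *
cv2.imwrite('pics/t4.png',cv2.resize(grab_frame('top')['pixels'][150:290,400:560,::-1],None,fx=4.5,fy=4.2))
cv2.imwrite('pics/s4.png',cv2.resize(grab_frame('scene')['pixels'][150:290,130:290,::-1],None,fx=4.5,fy=4.2))"
```

```text
pos [ 529.6 -383.3   47. ] yaw y 4.24 xaxis [-1.e-04  1.e-04 -1.e+00] t 3.52 w -0.1
tool shift (before roll) [-2.   0.   1.5]
roll 0.0012 deg 0.07 shift after roll [-2.   0.   1.5] j6 -0.874
```

View pics/w4.png

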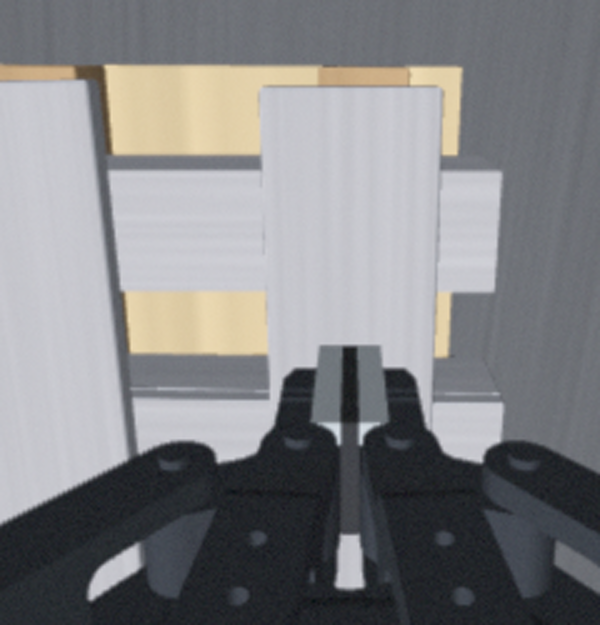

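View pics/s4.png

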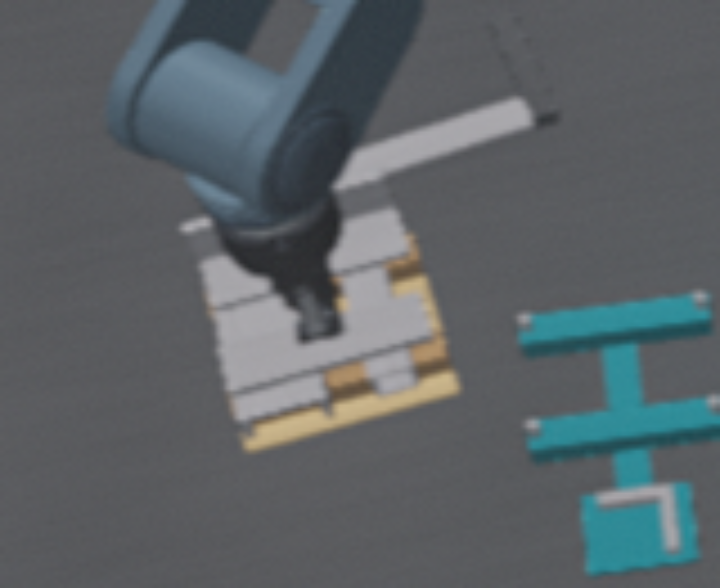

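```bash
python3 - <<'E'
from h import *
cam=camtop("scene")
for z in (47,60,70,80,90): print(z,proj(*cam,np.array([[529.6,-383.3,z],[529.6,-372.3,z],[529.6,-394.3,z]])).round(1).tolist())
i=grab_frame("scene")["pixels"][205:255,170:240,::-1]
cv2.imwrite('pics/s5.png',cv2.resize(i,None,fx=10,fy=10,interpolation=cv2.INTER_CUBIC))
E
```

```text
47 [[204.1, 233.5], [207.7, 232.7], [200.6, 234.3]]
60 [[203.2, 231.4], [206.8, 230.6], [199.7, 232.3]]
70 [[202.5, 229.8], [206.1, 228.9], [198.9, 230.6]]
80 [[201.8, 228.1], [205.4, 227.3], [198.2, 229.0]]
90 [[201.1, 226.5], [204.7, 225.6], [197.4, 227.3]]
```

View pics/s5.png

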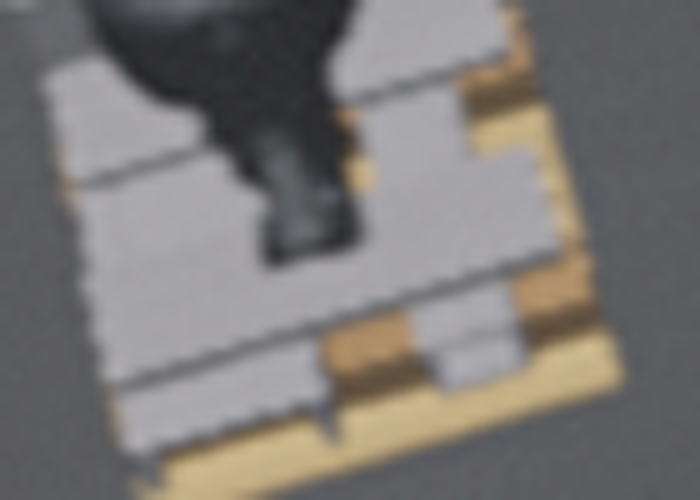

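Emit:
jog_arm --pt "-0.4 0 0 0 0" --pt "-0.4 0 0 0 0" --pt "-0.4 0 0 0 0" --pt "-0.4 0 0 1 0" --pt "-0.4 6 0 0 0" --pt "-0.4 6 0 0 0" --pt "-0.4 6 0 0 0" --pt "-0.4 0 0 0 0"

```text
time_s: 4.72
tool_pos: [529.2, -383.8, 27.9]
tool_rot: [1.155, 1.245, -1.155]
contact_force: [-0.1, -0.0, -1.1]
grip_width: 59.8
```

Emit:
jog_arm --pt "0.2 0 0 0 0" --pt "0.2 0 0 0 0" --pt "0.2 0 0 0 0" --pt "0.2 0 0 0 0"

```text
time_s: 5.22
tool_pos: [530.1, -384.6, 29.6]
tool_rot: [1.154, 1.242, -1.154]
contact_force: [0.1, 0.8, 3.8]
grip_width: 37.6
```

```bash
python3 look.py w5 180,90,440,340 2.5
```

```text
pos [ 530.1 -384.6   29.6] yaw y 4.24 xaxis [ 9.e-04 -7.e-04 -1.e+00] t 5.28 w 37.5
tool shift (before roll) [-19.4  -0.4   0.2]
roll 0.0012 deg 0.07 shift after roll [-19.4  -0.4   0.2] j6 -0.875
```

View pics/w5.png

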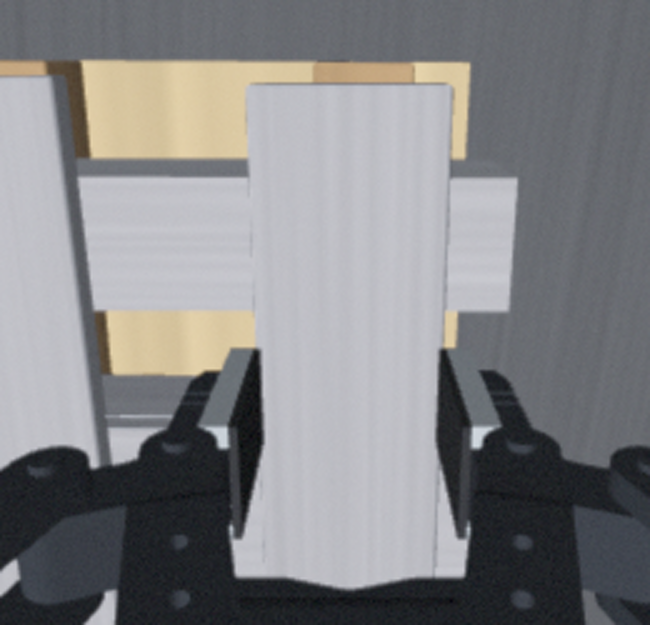

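Emit:
jog_arm --pt "-0.4 0 0 0 0" --pt "-0.4 0 0 0 0" --pt "-0.4 0 0 0 0" --pt "-0.4 6 0 0 0" --pt "-0.4 6 0 0 0" --pt "-0.4 0 0 0 0"

```text
time_s: 6.02
tool_pos: [529.1, -383.8, 15.9]
tool_rot: [1.155, 1.245, -1.155]
contact_force: [-0.6, -0.4, 0.0]
grip_width: 60.0
```

Emit:
jog_arm --pt "0.4 0 0 0 0" --pt "0.4 0 0 0 0" --pt "0.4 0 0 0 0" --pt "0.4 0 0 0 0"

```text
time_s: 6.52
tool_pos: [529.9, -384.5, 17.3]
tool_rot: [1.154, 1.242, -1.154]
contact_force: [0.2, 0.4, 0.7]
grip_width: 38.7
```

```bash
python3 look.py w6 180,90,440,340 2.5;python3 - <<'E'
from h import *
i=grab_frame("scene")["pixels"][205:255,170:240,::-1]
cv2.imwrite('pics/s6.png',cv2.resize(i,None,fx=10,fy=10,interpolation=cv2.INTER_CUBIC))
E
```

```text
pos [ 530.  -384.5   17.3] yaw y 4.24 xaxis [ 7.e-04 -5.e-04 -1.e+00] t 6.58 w 38.3
tool shift (before roll) [-31.7  -0.3   0.3]
roll 0.0012 deg 0.07 shift after roll [-31.7  -0.3   0.3] j6 -0.875
```

View pics/w6.png

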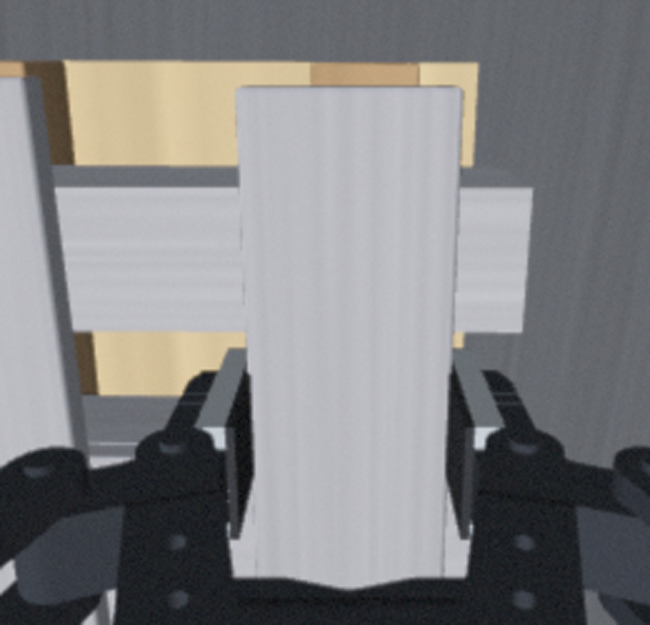

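View pics/s6.png

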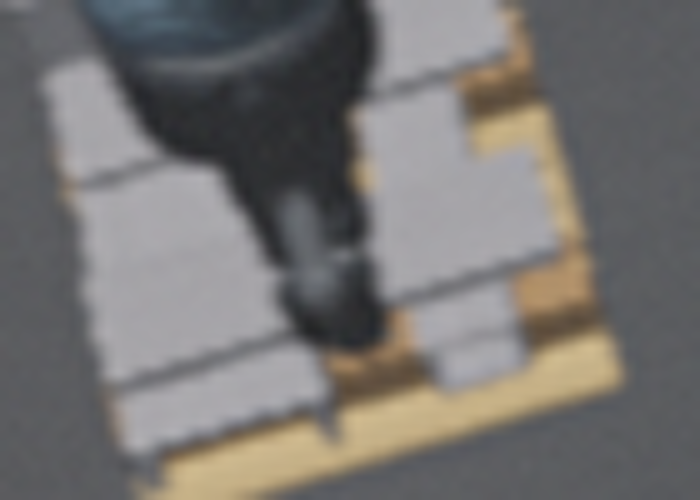

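Emit:
jog_arm --pt "0.5 -5 0 0 0" --pt "0.5 -10 0 0 0" --pt "0.5 -20 0 0 0" --pt "0.5 -20 0 0 0" --pt "0.5 0 0 0 0" --force 80

```text
time_s: 7.25
tool_pos: [531.3, -386.0, 75.7]
tool_rot: [1.153, 1.237, -1.154]
contact_force: [1.0, 0.3, -4.5]
grip_width: 38.1
```

```bash
python3 look.py w7;python3 - <<'E'
from h import *
i=grab_frame("scene")["pixels"][170:270,150:250,::-1]
cv2.imwrite('pics/s7.png',cv2.resize(i,None,fx=6,fy=6,interpolation=cv2.INTER_CUBIC))
E
```

```text
pos [ 530.4 -385.1   73.9] yaw y 4.24 xaxis [ 0.0022 -0.0023 -1.    ] t 7.3 w 38.2
tool shift (before roll) [24.9 -0.7 -0.4]
roll 0.0013 deg 0.07 shift after roll [24.9 -0.7 -0.4] j6 -0.875
```

View pics/w7.png

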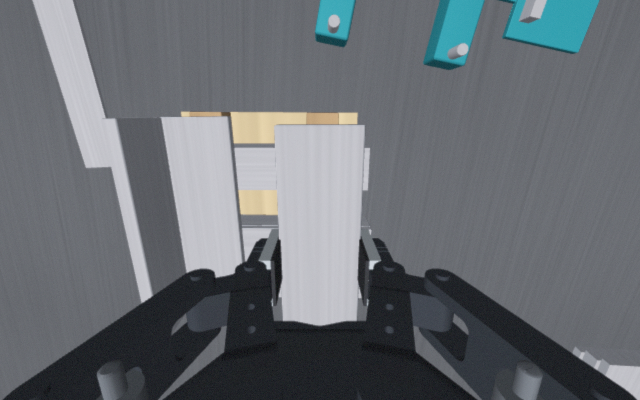

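View pics/s7.png

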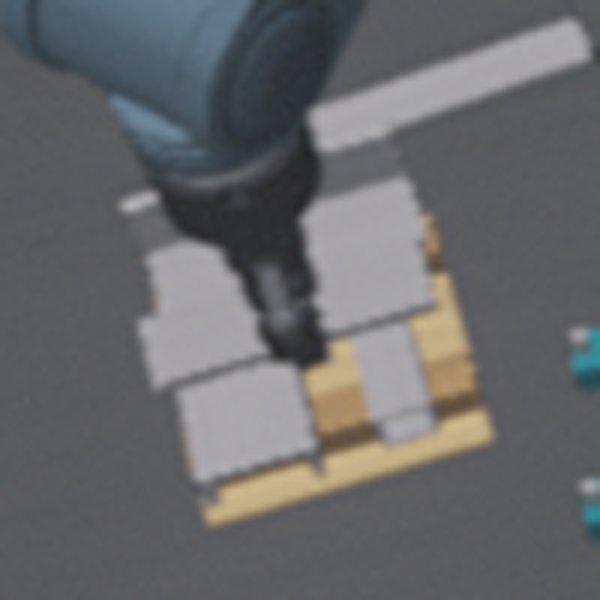

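```bash
python3 - <<'E'
from h import *
plan(505.9,393.0,120,np.radians(84.26),.5,16)
E
```

```text
pos [ 529.7 -384.4   72.5] yaw 4.24 t 7.35 w 38.3 F [ 0.1  0.6 -5.5] dist 779.2 roll -1.397 j6 end -2.27
[[0.5, -3.0, 2.1, -48.6, np.float64(-0.087)], [0.5, -3.0, 6.3, -48.2, np.float64(-0.087)], [0.5, -3.0, 10.5, -47.4, np.float64(-0.087)], [0.5, -3.0, 14.6, -46.4, np.float64(-0.087)], [0.5, -3.0, 18.5, -44.9, np.float64(-0.087)], [0.5, -3.0, 22.4, -43.2, np.float64(-0.087)], [0.5, -2.9, 26.0, -41.0, np.float64(-0.087)], [0.5, -3.0, 29.6, -38.6, np.float64(-0.087)]]
[[0.5, -3.0, 32.7, -36.0, np.float64(-0.087)], [0.5, -3.0, 35.8, -32.9, np.float64(-0.087)], [0.5, -3.0, 38.4, -29.7, np.float64(-0.087)], [0.5, -3.0, 40.9, -26.2, np.float64(-0.087)], [0.5, -3.0, 43.1, -22.6, np.float64(-0.087)], [0.5, -3.0, 44.8, -18.8, np.float64(-0.087)], [0.5, -3.0, 46.3, -14.8, np.float64(-0.087)], [0.5, -3.0, 47.4, -10.7, np.float64(-0.087)]]
```

Emit:
jog_arm --pt "0.5 -20 2.1 -48.6 -0.087" --pt "0.5 -10 6.3 -48.2 -0.087" --pt "0.5 -3 10.5 -47.4 -0.087" --pt "0.5 -3 14.6 -46.4 -0.087" --pt "0.5 -3 18.5 -44.9 -0.087" --pt "0.5 -3 22.4 -43.2 -0.087" --pt "0.5 -3 26 -41 -0.087" --pt "0.5 -3 29.6 -38.6 -0.087"

```text
time_s: 8.35
tool_pos: [516.8, 6.0, 119.3]
tool_rot: [0.624, 1.481, -0.624]
contact_force: [1.0, 0.6, -4.7]
grip_width: 38.0
```

Emit:
jog_arm --pt "0.5 0 32.7 -36 -0.087" --pt "0.5 0 35.8 -32.9 -0.087" --pt "0.5 0 38.4 -29.7 -0.087" --pt "0.5 0 40.9 -26.2 -0.087" --pt "0.5 0 43.1 -22.6 -0.087" --pt "0.5 0 44.8 -18.8 -0.087" --pt "0.5 0 46.3 -14.8 -0.087" --pt "0.5 0 47.4 -10.7 -0.087"

```text
time_s: 9.35
tool_pos: [504.9, 394.2, 118.7]
tool_rot: [0.079, 1.571, -0.081]
contact_force: [0.5, -0.5, -4.3]
grip_width: 38.1
```

Emit:
jog_arm --pt "0.5 0 0 0 0" --pt "0.5 0 0 0 0" --pt "0.5 0 0 0 0"

```text
time_s: 9.72
tool_pos: [505.7, 391.8, 119.4]
tool_rot: [0.083, 1.57, -0.084]
contact_force: [0.2, 0.3, -4.7]
grip_width: 38.0
```

```bash
python3 look.py w8;python3 -c "
from h import *
plan(505.9,393.0,120,np.radians(84.26),.5)"
```

```text
pos [505.9 391.8 119.7] yaw y 83.91 xaxis [-7.e-04 -5.e-04 -1.e+00] t 9.78 w 37.9
tool shift (before roll) [  71.  -769.7  106.1]
roll 1.3916 deg 79.74 shift after roll [ 71.  -32.7 776.3] j6 -0.982
pos [505.9 391.8 119.7] yaw 83.91 t 9.78 w 37.9 F [ 0.4 -0.8 -4.6] dist 1.2 roll -0.006 j6 end -0.99
[[0.5, -0.3, 1.2, -0.1, np.float64(-0.006)]]
```

View pics/w8.png

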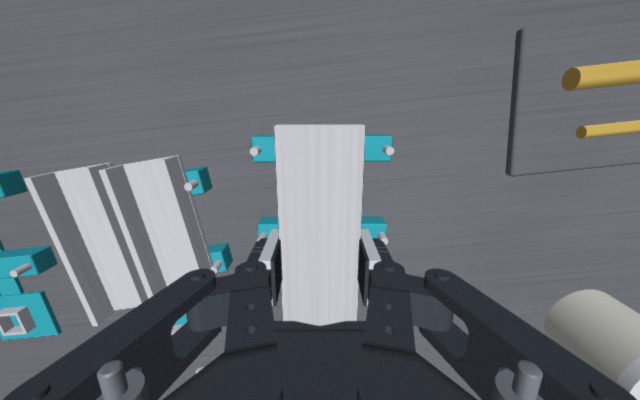

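```bash
python3 -c "
import cv2
i=cv2.imread('pics/w8.png');cv2.imwrite('pics/w8c.png',cv2.resize(i[115:265,235:405],None,fx=4.5,fy=3.9,interpolation=cv2.INTER_CUBIC))"
```

```text
(no output)
```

View pics/w8c.png

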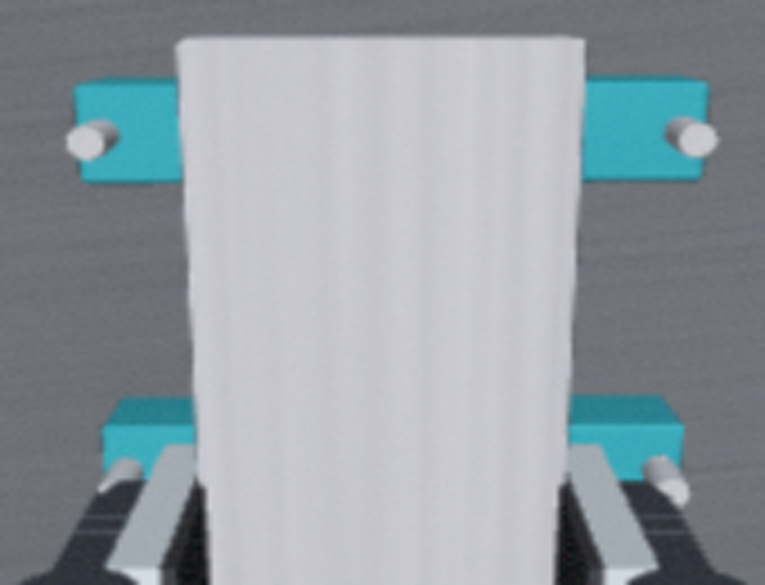

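```bash
python3 - <<'E'
from h import *
z=np.load("w8.npz");cam=(z["K"],z["R"],z["t"])
u=lambda P:(np.array(P,float)+.5)/np.array([4.5,3.9])-.5+np.array([235,115])
q=fit(cam,[(-45,-62,41),(-45,62,41),(45,62,41)],u([(87,142),(697,138),(675,490)]),[511,392,-.1]); print(q[0],np.degrees(q[0][2]),q[1])
# held flat in same frame: end corners
for zt in (169,171,173):
    print(zt,[unproj(cam,p,zt).round(1) for p in u([(180,40),(583,40)])])
c=q[0];s,M=tool();e=[unproj(cam,p,171)for p in u([(180,40),(583,40)])]
m=(e[0]+e[1])/2; ax=M[:,2]; print("flat centre",m+70*ax, "tcp",s["tool_pos"])
E
```

```text
[ 5.12833466e+02  3.92477342e+02 -9.75548247e-02] -5.589479724621742 0.3835608421591701
169 [array([438.7, 378.2, 169. ]), array([443. , 417.6, 169. ])]
171 [array([438.7, 378.6, 171. ]), array([442.8, 417.3, 171. ])]
173 [array([438.6, 378.9, 173. ]), array([442.7, 417. , 173. ])]
flat centre [510.36989509 390.47443411 170.95805668] tcp [505.92161049 391.83810538 119.65561803]
```

Emit:
jog_arm --pt "0.5 40 1.9 1.7 -0.007" --pt "0.5 40 0 0 0" --pt "0.5 30 0 0 0" --pt "0.5 15 0 0 0" --pt "0.5 4 0 0 0" --pt "0.5 2 0 0 0" --pt "0.5 2 0 0 0" --pt "0.5 0 0 0 0"

```text
time_s: 10.78
tool_pos: [508.1, 395.0, -12.3]
tool_rot: [0.077, 1.568, -0.076]
contact_force: [-0.1, -0.2, -4.3]
grip_width: 38.4
```

```bash
python3 look.py w9;python3 -c "
from h import *
print(observe()['contact_force'])"
```

```text
pos [508.1 395.  -12.4] yaw y 84.4 xaxis [ 9.e-04  5.e-04 -1.e+00] t 10.82 w 37.9
tool shift (before roll) [ -61.7 -773.9   97.6]
roll 1.4003 deg 80.23 shift after roll [-61.7 -35.1 779.2] j6 -0.988
[ 0.1103536   0.17756614 -3.83938196]
```

View pics/w9.png

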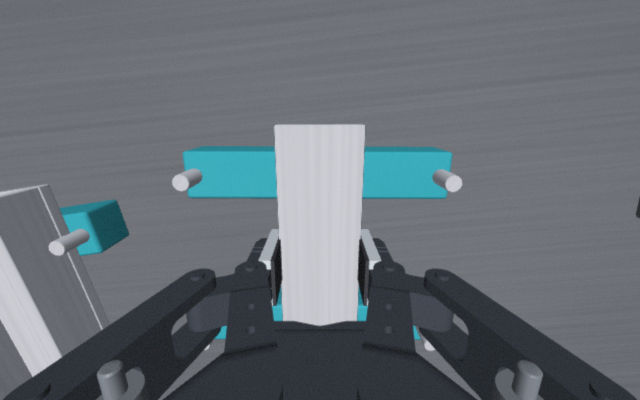

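```bash
python3 -c "
import cv2
i=cv2.imread('pics/w9.png');cv2.imwrite('pics/w9c.png',cv2.resize(i[115:205,165:475],None,fx=2.5,fy=5,interpolation=cv2.INTER_CUBIC))"
```

```text
(no output)
```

View pics/w9c.png

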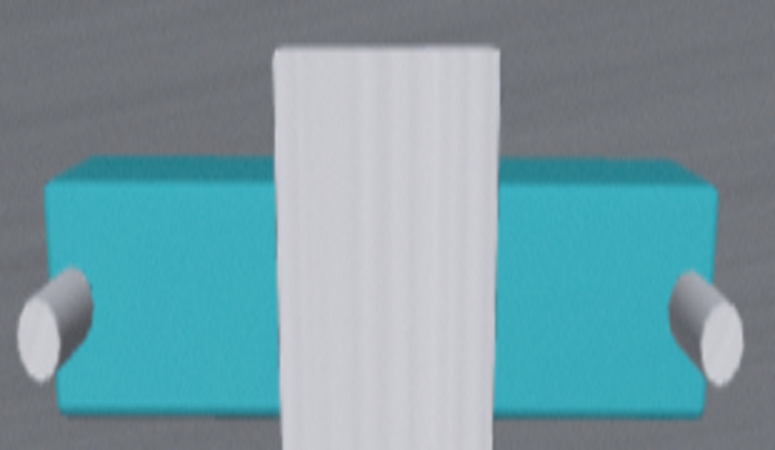

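```bash
python3 - <<'E'
from h import *
z=np.load("w9.npz");cam=(z["K"],z["R"],z["t"])
u=lambda P:(np.array(P,float)+.5)/np.array([2.5,5])-.5+np.array([165,115])
L=[(-45,-62,41),(-45,62,41),(-57.5,-65,25),(-57.5,65,25),(-32.5,-65,25),(-32.5,65,25)]
q=fit(cam,L[:2]+[],u([(39,342),(722,345)]),[511,392,-.1]);print(q)
for n,p,h in [("pinL",(39,342),41),("pinR",(722,345),41),("edgeL",(50,184),25),("edgeR",(715,187),25),("flatL",(275,47),39),("flatR",(499,49),39)]: print(n,unproj(cam,u([p])[0],h).round(1))
s,M=tool();print(M[:,2],M[:,1])
E
```

```text
(array([ 5.13231963e+02,  3.92266286e+02, -1.01056005e-01]), np.float64(0.07530105975246215))
pinL [462.2 335.2  41. ]
pinR [474.7 458.5  41. ]
edgeL [449.7 332.6  25. ]
edgeR [463. 464.  25.]
flatL [440.7 381.1  39. ]
flatR [444.7 419.9  39. ]
[ 9.95229919e-01 -9.75535369e-02  8.46208217e-04] [9.75531011e-02 9.95230174e-01 5.41953660e-04]
```

Emit:
jog_arm --pt "0.5 1 -1.3 0.9 0" --pt "0.5 1.5 0 0 0" --pt "0.5 1 0 0 0" --pt "0.5 1 0 0 0" --pt "0.5 0 0 0 0"

```text
time_s: 11.45
tool_pos: [508.7, 393.5, -16.6]
tool_rot: [0.077, 1.569, -0.077]
contact_force: [-4.4, -2.3, 4.6]
grip_width: 38.0
```

Contact made (force swings from -4 to +4.6 N). Release gently.

Emit:
jog_arm --pt "0.2 0 0 0 0" --pt "-0.1 0 0 0 0" --pt "-0.3 0 0 0 0" --pt "-0.4 0 0 0 0" --pt "-0.4 -10 0 0 0" --pt "-0.4 -20 0 0 0" --pt "-0.4 -40 0 0 0" --pt "-0.4 -40 0 0 0"

```text
time_s: 12.45
tool_pos: [508.9, 393.5, 95.3]
tool_rot: [0.077, 1.568, -0.076]
contact_force: [0.1, -0.4, 0.1]
grip_width: 59.9
```

```bash
python3 look.py w10; python3 - <<'E'
from h import *
plan(428,-395,160,np.radians(4.67),-.4,17)
E
```

```text
pos [512.4 395.6 102.2] yaw y 84.42 xaxis [ 0.0108  0.0057 -0.9999] t 12.5 w 59.7
tool shift (before roll) [  48.9 -775.4   92.7]
roll 1.4005 deg 80.25 shift after roll [ 48.9 -40.1 779.9] j6 -0.991
pos [512.4 395.6 102.2] yaw 84.42 t 12.5 w 59.7 F [3.  2.2 4.2] dist 797.2 roll 1.392 j6 end 0.4
[[-0.4, -3.7, -46.7, -0.4, np.float64(0.082)], [-0.4, -3.7, -46.7, 3.5, np.float64(0.082)], [-0.4, -3.8, -46.1, 7.2, np.float64(0.082)], [-0.4, -3.7, -45.5, 11.1, np.float64(0.082)], [-0.4, -3.7, -44.4, 14.7, np.float64(0.082)], [-0.4, -3.7, -43.0, 18.2, np.float64(0.082)], [-0.4, -3.7, -41.4, 21.8, np.float64(0.082)], [-0.4, -3.7, -39.4, 25.0, np.float64(0.082)]]
[[-0.4, -3.8, -37.3, 28.3, np.float64(0.082)], [-0.4, -3.7, -34.8, 31.1, np.float64(0.082)], [-0.4, -3.7, -32.2, 33.9, np.float64(0.082)], [-0.4, -3.7, -29.3, 36.5, np.float64(0.082)], [-0.4, -3.7, -26.2, 38.7, np.float64(0.082)], [-0.4, -3.8, -22.9, 40.7, np.float64(0.082)], [-0.4, -3.7, -19.5, 42.5, np.float64(0.082)], [-0.4, -3.7, -16.0, 43.9, np.float64(0.082)]]
[[-0.4, -3.7, -12.3, 45.1, np.float64(0.082)]]
```

View pics/w10.png

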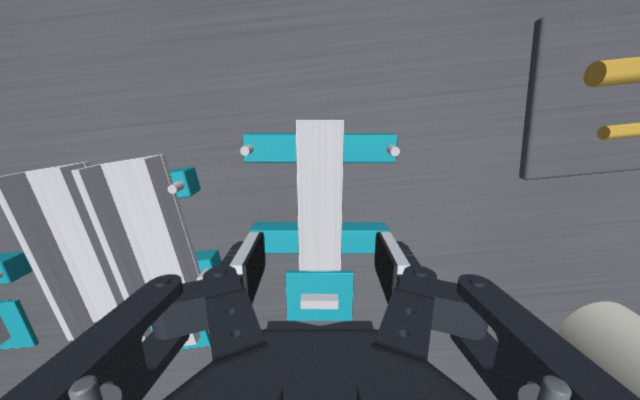

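Emit:
jog_arm --pt "0 -3.7 -46.7 -0.4 0.082" --pt "0 -3.7 -46.7 3.5 0.082" --pt "0 -3.8 -46.1 7.2 0.082" --pt "0 -3.7 -45.5 11.1 0.082" --pt "0 -3.7 -44.4 14.7 0.082" --pt "0 -3.7 -43 18.2 0.082" --pt "0 -3.7 -41.4 21.8 0.082" --pt "0 -3.7 -39.4 25 0.082"

```text
time_s: 13.5
tool_pos: [469.3, 20.0, 123.9]
tool_rot: [0.592, 1.486, -0.591]
contact_force: [0.5, -0.3, -0.3]
grip_width: 42.8
```

Emit:
jog_arm --pt "0 -3.8 -37.3 28.3 0.082" --pt "0 -3.7 -34.8 31.1 0.082" --pt "0 -3.7 -32.2 33.9 0.082" --pt "0 -3.7 -29.3 36.5 0.082" --pt "0 -3.7 -26.2 38.7 0.082" --pt "0 -3.8 -22.9 40.7 0.082" --pt "0 -3.7 -19.5 42.5 0.082" --pt "0 -3.7 -16 43.9 0.082"

```text
time_s: 14.5
tool_pos: [429.5, -352.3, 153.9]
tool_rot: [1.091, 1.277, -1.092]
contact_force: [0.2, -0.3, 0.7]
grip_width: 42.2
```

Emit:
jog_arm --pt "0 -3.7 -12.3 45.1 0.082" --pt "0 0 0 0 0" --pt "0 0 0 0 0" --pt "0 0 0 0 0"

```text
time_s: 15.0
tool_pos: [424.8, -395.7, 155.9]
tool_rot: [1.15, 1.246, -1.15]
contact_force: [0.1, -1.0, -0.1]
grip_width: 42.7
```

```bash
python3 look.py w11; python3 - <<'E'
from h import *
plan(427.8,-396.9,37,np.radians(4.67),0)
i=cv2.imread('pics/w11.png');cv2.imwrite('pics/w11c.png',cv2.resize(i[90:250,260:420],None,fx=4,fy=3.7,interpolation=cv2.INTER_CUBIC))
E
```

```text
pos [ 424.8 -395.7  155.8] yaw y 4.62 xaxis [ 0.e+00  2.e-04 -1.e+00] t 15.05 w 42.6
tool shift (before roll) [106.8 105.4  -2.4]
roll 0.0078 deg 0.45 shift after roll [106.8 105.4  -3.2] j6 -1.026
pos [ 424.8 -395.7  155.8] yaw 4.62 t 15.05 w 42.6 F [-1.2 -1.  -0.4] dist 118.9 roll -0.001 j6 end -1.03
[[0, 39.6, 1.0, 0.5, np.float64(-0.0)], [0, 39.6, 0.9, 0.5, np.float64(-0.0)], [0, 39.6, 1.0, 0.5, np.float64(-0.0)]]
```

View pics/w11.png

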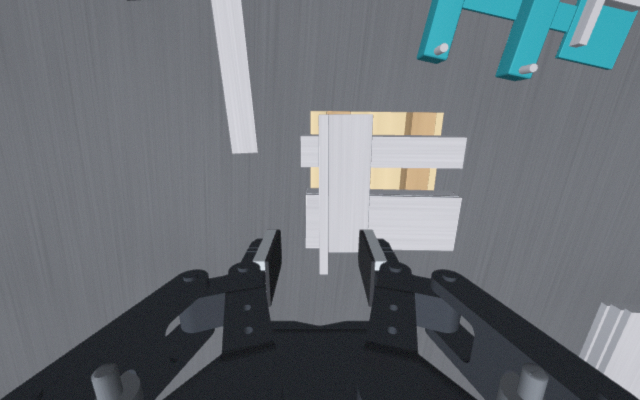

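View pics/w11c.png

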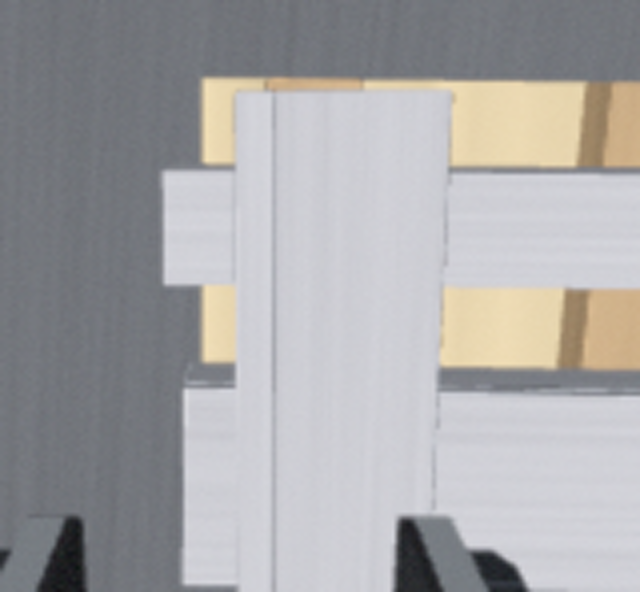

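```bash
python3 - <<'E'
from h import *
z=np.load("w11.npz");cam=(z["K"],z["R"],z["t"])
a=unproj(cam,(323.6,114.4),109);b=unproj(cam,(323.3,273.5),109);print(a,b,(a+b)/2,np.linalg.norm(a-b))
m=(a+b)/2; print(np.degrees(np.arctan2(*(a-b)[[1,0]])))
# pieces
plan(m[0],m[1],37,np.arctan2(*(a-b)[[1,0]])-np.pi/2,0)
i=cv2.imread('pics/w11.png');cv2.imwrite('pics/w11d.png',cv2.resize(i[120:260,290:480],None,fx=4,fy=4,interpolation=cv2.INTER_CUBIC))
E
```

```text
[ 422.07606774 -327.19092189  109.        ] [ 433.3961323  -465.50509734  109.        ] [ 427.73610002 -396.34800961  109.        ] 138.77663705370264
94.67883758126996
pos [ 424.8 -395.7  155.8] yaw 4.62 t 15.05 w 42.6 F [-1.2 -1.  -0.4] dist 118.9 roll -0.001 j6 end -1.03
[[0, 39.6, 1.0, 0.3, np.float64(-0.0)], [0, 39.6, 0.9, 0.3, np.float64(-0.0)], [0, 39.6, 1.0, 0.3, np.float64(-0.0)]]
```

View pics/w11d.png

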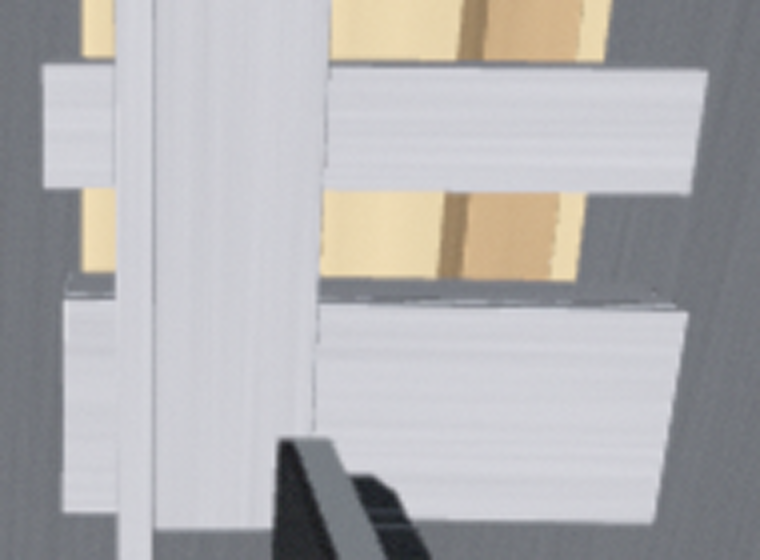

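Emit:
jog_arm --pt "0 40 2.9 0.9 0" --pt "0 40 0 0 0" --pt "0 30 0 0 0" --pt "0 8 0 0 0" --pt "0.4 0 0 0 0" --pt "0.8 0 0 0 0" --pt "1 0 0 0 0" --pt "1 0 0 0 0" --force 60

```text
time_s: 16.05
tool_pos: [428.4, -398.5, 39.6]
tool_rot: [1.15, 1.243, -1.151]
contact_force: [-1.4, 1.0, 6.5]
grip_width: 7.0
```

Emit:
jog_arm --pt "1 0 0 0 0" --pt "1 0 0 0 0"

```text
time_s: 16.3
tool_pos: [428.4, -398.6, 39.6]
tool_rot: [1.15, 1.243, -1.151]
contact_force: [-0.8, 1.3, 6.9]
grip_width: 7.4
```

```bash
python3 look.py w12; python3 - <<'E'
from h import *
z=np.load("w11.npz");cam=(z["K"],z["R"],z["t"]);o=(290,120)
L=lambda w:[(-80,w,59),(80,w,59),(80,-w,59),(-80,-w,59)]
for q in (fit(cam,L(15),unc([(43,64),(707,72),(690,193),(43,187)],o,4),[480,-356,0]),fit(cam,L(30),unc([(65,299),(688,313),(653,522),(63,512)],o,4),[480,-426,0])): print(q[0].round(2),np.degrees(q[0][2]).round(2),q[1].round(2))
E
```

```text
pos [ 428.4 -398.5   39.6] yaw y 4.53 xaxis [ 0.0018 -0.0022 -1.    ] t 16.35 w 7.3
tool shift (before roll) [ -9.3 102.1  -5.7]
roll 0.0063 deg 0.36 shift after roll [ -9.3 102.1  -6.3] j6 -1.022
[ 4.8308e+02 -3.5796e+02  7.0000e-02] 3.95 0.39
[ 4.9271e+02 -4.3208e+02  6.0000e-02] 3.32 0.45
```

View pics/w12.png

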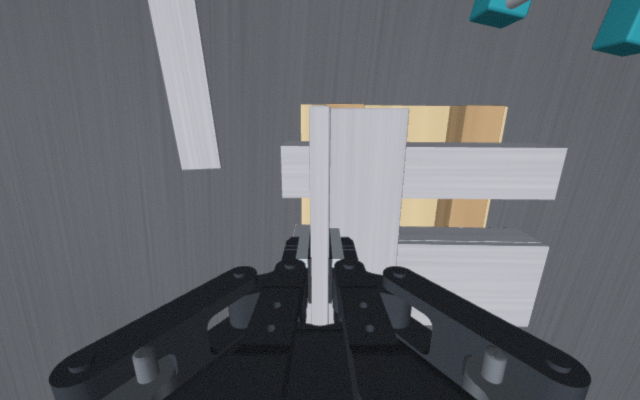

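Emit:
jog_arm --pt "1 -3 0 0 0" --pt "1 -5 0 0 0" --pt "1 -12 0 0 0" --pt "1 -20 0 0 0" --pt "1 -20 0 0 0" --pt "1 -10 0 0 0" --pt "1 0 0 0 0" --pt "1 0 0 0 0" --force 90

```text
time_s: 17.35
tool_pos: [427.1, -397.0, 106.9]
tool_rot: [1.151, 1.247, -1.151]
contact_force: [-0.5, 1.0, -7.3]
grip_width: 7.0
```

```bash
python3 look.py w13; python3 - <<'E'
from h import *
plan(582.1,-220.8,110,np.radians(83.47),1,10)
E
```

```text
pos [ 427.  -396.9  106.7] yaw y 4.52 xaxis [-0.0012  0.0016 -1.    ] t 17.4 w 6.7
tool shift (before roll) [ 57.6 103.4  -3.9]
roll 0.0062 deg 0.35 shift after roll [ 57.6 103.4  -4.5] j6 -1.022
pos [ 427.  -396.9  106.7] yaw 4.52 t 17.4 w 6.7 F [ 0.1  0.9 -7.3] dist 234.7 roll -1.378 j6 end -2.4
[[1, -0.3, 16.9, -16.3, np.float64(-0.138)], [1, -0.3, 18.9, -13.9, np.float64(-0.138)], [1, -0.4, 20.7, -11.1, np.float64(-0.138)], [1, -0.3, 22.0, -8.2, np.float64(-0.138)], [1, -0.3, 22.9, -5.1, np.float64(-0.138)], [1, -0.3, 23.4, -1.8, np.float64(-0.138)], [1, -0.4, 23.4, 1.3, np.float64(-0.138)], [1, -0.3, 23.0, 4.6, np.float64(-0.138)]]
[[1, -0.3, 22.2, 7.7, np.float64(-0.138)], [1, -0.3, 20.9, 10.7, np.float64(-0.138)]]
```

View pics/w13.png

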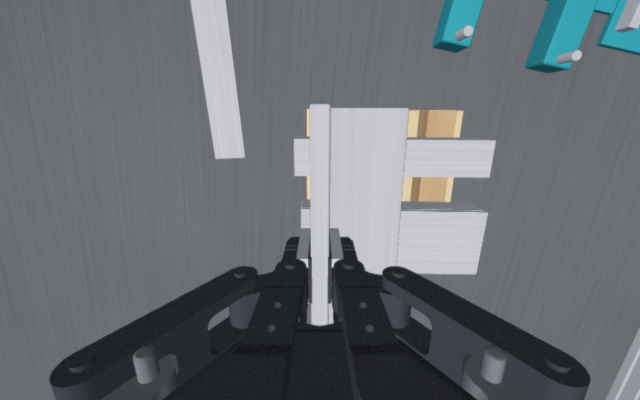

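Angle lifted (-7.3 N = 0.7 kg), same image position in the hand (upright at col 310–330). Carry on to its rack.

Emit:
jog_arm --pt "1 -0.3 16.9 -16.3 -0.138" --pt "1 -0.3 18.9 -13.9 -0.138" --pt "1 -0.4 20.7 -11.1 -0.138" --pt "1 -0.3 22 -8.2 -0.138" --pt "1 -0.3 22.9 -5.1 -0.138" --pt "1 -0.3 23.4 -1.8 -0.138" --pt "1 -0.4 23.4 1.3 -0.138" --pt "1 -0.3 23 4.6 -0.138"

```text
time_s: 18.4
tool_pos: [551.5, -255.7, 109.2]
tool_rot: [0.301, 1.551, -0.3]
contact_force: [0.3, 0.3, -6.5]
grip_width: 6.8
```

Emit:
jog_arm --pt "1 -0.3 22.2 7.7 -0.138" --pt "1 -0.3 20.9 10.7 -0.138" --pt "1 20 0 0 0" --pt "1 0 0 0 0" --pt "1 0 0 0 0" --pt "1 0 0 0 0"

```text
time_s: 19.15
tool_pos: [582.7, -222.2, 91.4]
tool_rot: [0.088, 1.568, -0.089]
contact_force: [-0.3, 0.8, -7.0]
grip_width: 6.9
```

```bash
python3 look.py w14; python3 - <<'E'
from h import *
plan(582.1,-220.8,110,np.radians(83.47),1)
i=cv2.imread('pics/w14.png');cv2.imwrite('pics/w14c.png',cv2.resize(i[90:260,240:480],None,fx=3.2,fy=3.4,interpolation=cv2.INTER_CUBIC))
E
```

```text
pos [ 582.8 -222.1   91.5] yaw y 83.54 xaxis [ 1.e-03 -6.e-04 -1.e+00] t 19.2 w 6.7
tool shift (before roll) [  42.6 -167.6  -34.5]
roll 1.3853 deg 79.37 shift after roll [ 42.6 -64.8 158.4] j6 -2.004
pos [ 582.8 -222.1   91.5] yaw 83.54 t 19.2 w 6.7 F [-0.2  0.6 -7.1] dist 18.5 roll 0.001 j6 end -2.0
[[1, -18.5, 1.2, -0.8, np.float64(0.001)]]
```

View pics/w14.png

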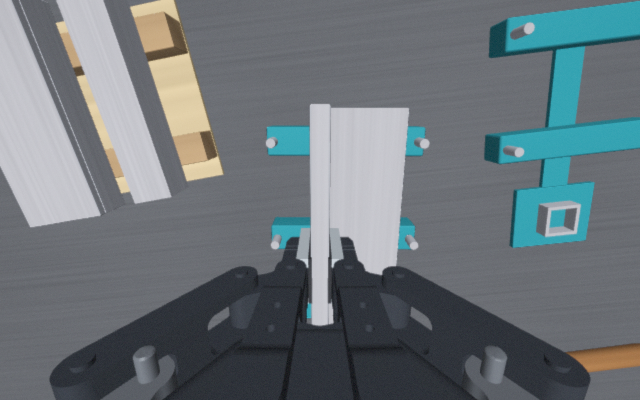

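View pics/w14c.png

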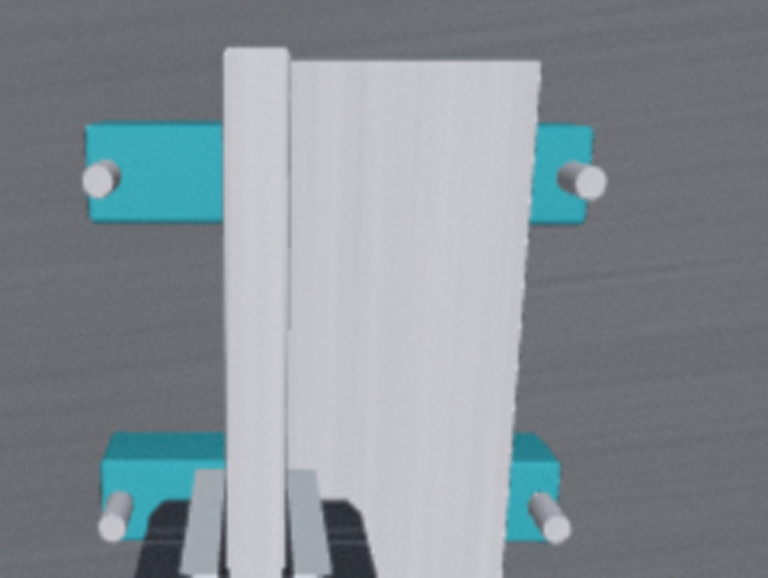

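```bash
python3 - <<'E'
from h import *
z=np.load("w14.npz");cam=(z["K"],z["R"],z["t"])
u=lambda P:(np.array(P,float)+.5)/np.array([3.2,3.4])-.5+np.array([240,90])
q=fit(cam,[(-45,-62,41),(-45,62,41),(45,-62,41),(45,62,41)],u([(98,180),(592,183),(112,528),(557,528)]),[582,-199,-.1]);print(q,np.degrees(q[0][2]))
# angle local: end at -70 in rack dir; upright at -y
dz=52
L=[(-70,-25,109+dz),(-70,-17,109+dz),(-70,25,67+dz)]
qa=fit(cam,L,u([(225,48),(289,48),(541,61)]),[582,-199,-.1]);print(qa,np.degrees(qa[0][2]))
yaw=np.radians(83.54-90)
r=least_squares(lambda p:(proj(*cam,W([p[0],p[1],yaw],np.array(L)+[0,0,p[2]]))-u([(225,48),(289,48),(541,61)])).ravel(),[582,-199,0]);print(r.x,r.fun.round(2))
E
```

```text
(array([ 5.82743654e+02, -2.00706733e+02, -1.17673157e-01]), np.float64(0.2978022264136939)) -6.742175232530762
(array([ 5.81680618e+02, -2.02522589e+02, -1.25054205e-01]), np.float64(1.417421516282218)) -7.165078181440401
[ 581.55659963 -201.45366056   -3.10625582] [-0.6   0.34  0.75  0.31 -0.2  -0.91]
```

Emit:
jog_arm --pt "1 40 0.9 1 0.003" --pt "1 30 0 0 0" --pt "1 8 0 0 0" --pt "1 1.5 0 0 0" --pt "1 1.5 0 0 0" --pt "1 0 0 0 0"

```text
time_s: 19.95
tool_pos: [584.6, -221.2, 11.3]
tool_rot: [0.089, 1.567, -0.091]
contact_force: [0.2, -0.3, -6.2]
grip_width: 6.9
```

Emit:
jog_arm --pt "1 1 0 0 0" --pt "1 1 0 0 0" --pt "1 0 0 0 0"

```text
time_s: 20.32
tool_pos: [583.6, -220.5, 7.8]
tool_rot: [0.09, 1.569, -0.09]
contact_force: [-0.1, -0.2, -6.8]
grip_width: 7.0
```

```bash
python3 look.py w15 170,90,520,350 2.2
```

```text
pos [ 583.7 -220.6    7.8] yaw y 83.42 xaxis [-1.e-04  1.e-04 -1.e+00] t 20.38 w 7.0
tool shift (before roll) [ -41.2 -169.3  -34.8]
roll 1.3832 deg 79.25 shift after roll [-41.2 -65.8 159.8] j6 -1.999
```

View pics/w15.png

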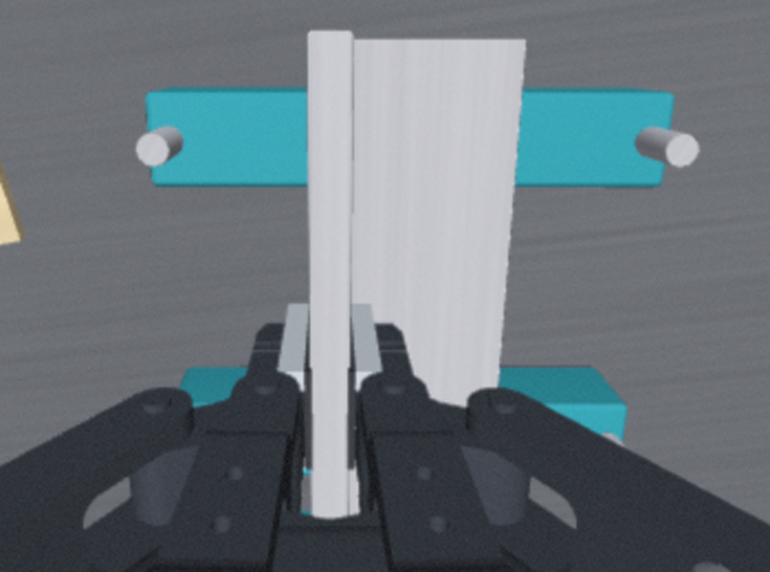

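```bash
python3 - <<'E'
from h import *
z=np.load("w15.npz");cam=(z["K"],z["R"],z["t"])
u=lambda P:unc(P,(170,90),2.2)
a,b=[unproj(cam,p,41) for p in u([(153,148),(681,150)])]
m=(a+b)/2;yw=np.arctan2(*(b-a)[[1,0]])-np.pi/2; c=m+45*np.array([np.cos(yw),np.sin(yw),0]); print("rack",c,np.degrees(yw),np.linalg.norm(b-a))
r=least_squares(lambda p:(proj(*cam,W([p[0],p[1],np.radians(-6.58)],[(-70,-25,77),(-70,-17,77),(-70,25,35)]))-u([(309,33),(353,33),(525,40)])).ravel(),[582,-199]);print(r.x,r.fun.round(2))
E
```

```text
rack [ 582.54444115 -200.87969632   41.        ] -6.846989356432279 123.48168041108029
[ 582.9467255  -200.08083254] [-1.42  0.23  0.44  0.2   1.36 -0.46]
```

Within 1 mm. Lower the rest in small steps.

Emit:
jog_arm --pt "1 1 -0.5 0 0.003" --pt "1 1 0 0 0" --pt "1 0 0 0 0"

```text
time_s: 20.75
tool_pos: [583.8, -221.2, 6.1]
tool_rot: [0.092, 1.569, -0.093]
contact_force: [0.2, 0.0, -3.8]
grip_width: 7.0
```

Emit:
jog_arm --pt "1 1 0 0 0" --pt "1 0 0 0 0"

```text
time_s: 21.0
tool_pos: [584.0, -221.3, 5.8]
tool_rot: [0.092, 1.569, -0.093]
contact_force: [-2.3, 1.3, 1.2]
grip_width: 7.3
```

Emit:
jog_arm --pt "0.8 0 0 0 0" --pt "0.6 0 0 0 0" --pt "0.3 0 0 0 0" --pt "0.2 0 0 0 0" --pt "0.2 -15 0 0 0" --pt "0.2 -40 0 0 0" --pt "0.2 -40 0 0 0" --pt "0 -30 0 0 0"

```text
time_s: 22.0
tool_pos: [584.6, -221.6, 133.3]
tool_rot: [0.091, 1.566, -0.094]
contact_force: [-1.0, -0.4, -0.2]
grip_width: 42.6
```

Emit:
jog_arm --pt "0 0 0 0 0" --pt "0 0 0 0 0"

```text
time_s: 22.25
tool_pos: [583.2, -220.8, 129.2]
tool_rot: [0.093, 1.57, -0.092]
contact_force: [-0.4, 0.1, -0.3]
grip_width: 42.9
```

```bash
python3 look.py w16; python3 - <<'E'
from h import *
for y in (94,-86):
  plan(483,-357.5,150,np.radians(y),0,10,True)
E
```

```text
pos [ 582.8 -220.6  128.5] yaw y 83.25 xaxis [-0.0021  0.0013 -1.    ] t 22.3 w 42.7
tool shift (before roll) [  79.4 -169.4  -33.2]
roll 1.3802 deg 79.08 shift after roll [ 79.4 -64.7 160. ] j6 -1.997
pos [ 582.8 -220.6  128.5] yaw 83.25 t 22.3 w 42.7 F [ 0.5 -0.2  0.4] dist 170.8 roll -0.188 j6 end -2.18
[[0, -2.2, -14.8, -8.3, np.float64(-0.019)], [0, -2.1, -14.6, -8.6, np.float64(-0.019)], [0, -2.2, -14.4, -8.8, np.float64(-0.019)], [0, -2.1, -14.3, -9.2, np.float64(-0.019)], [0, -2.2, -14.1, -9.4, np.float64(-0.019)], [0, -2.1, -13.9, -9.6, np.float64(-0.019)], [0, -2.2, -13.7, -10.0, np.float64(-0.019)], [0, -2.1, -13.5, -10.2, np.float64(-0.019)]]
[[0, -2.2, -13.4, -10.4, np.float64(-0.019)], [0, -2.1, -13.1, -10.7, np.float64(-0.019)]]
pos [ 582.8 -220.6  128.5] yaw 83.25 t 22.3 w 42.7 F [ 0.5 -0.2  0.4] dist 170.8 roll 2.954 j6 end 0.96
[[0, -2.2, -14.8, -8.3, np.float64(0.295)], [0, -2.1, -16.5, -3.7, np.float64(0.295)], [0, -2.2, -16.9, 1.3, np.float64(0.295)], [0, -2.1, -15.8, 6.2, np.float64(0.295)], [0, -2.2, -13.3, 10.5, np.float64(0.295)], [0, -2.1, -9.6, 13.9, np.float64(0.295)], [0, -2.2, -5.3, 16.1, np.float64(0.295)], [0, -2.1, -0.3, 16.9, np.float64(0.295)]]
[[0, -2.2, 4.7, 16.3, np.float64(0.295)], [0, -2.1, 9.1, 14.3, np.float64(0.295)]]
```

View pics/w16.png

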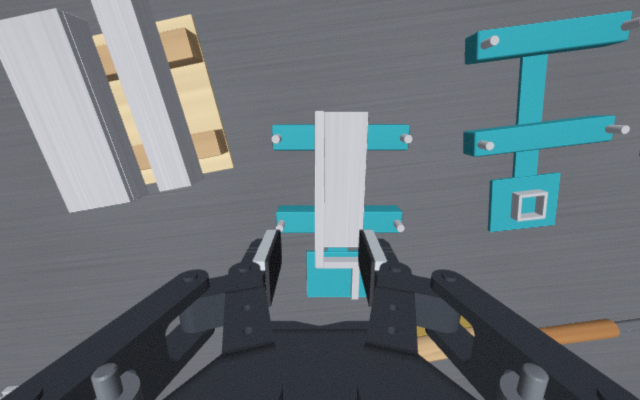

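Emit:
jog_arm --pt "0 0 -29.4 -16.9 -0.038" --pt "0 0 -28.7 -18 -0.038" --pt "0 0 -28 -19 -0.038" --pt "0 2 -27.2 -20.2 -0.038" --pt "0 5 -26.5 -21.1 -0.038" --pt "0 10 0 0 0" --pt "0 0 0 0 0" --pt "0 0 0 0 0"

```text
time_s: 23.3
tool_pos: [483.0, -356.0, 112.4]
tool_rot: [-0.057, 1.571, 0.058]
contact_force: [-0.3, 0.7, 0.7]
grip_width: 42.9
```

```bash
python3 look.py w17; python3 - <<'E'
from h import *
plan(483,-357.5,0,np.radians(94),0)
i=cv2.imread('pics/w17.png');cv2.imwrite('pics/w17c.png',cv2.resize(i[60:360,190:450],None,fx=2.6,fy=1.9,interpolation=cv2.INTER_CUBIC))
E
```

```text
pos [ 483.1 -356.2  112.8] yaw y 94.21 xaxis [-1.e-04  3.e-04 -1.e+00] t 23.35 w 43.0
tool shift (before roll) [ 63.8 -32.   44.4]
roll -1.5702 deg -89.96 shift after roll [ 63.8 -44.4 -32. ] j6 -2.468
pos [ 483.1 -356.2  112.8] yaw 94.21 t 23.35 w 43.0 F [ 0.3  0.1 -0.2] dist 112.8 roll 0.004 j6 end -2.46
[[0, 37.6, -0.4, -0.1, np.float64(0.001)], [0, 37.6, -0.5, -0.0, np.float64(0.001)], [0, 37.6, -0.4, -0.1, np.float64(0.001)]]
```

View pics/w17.png

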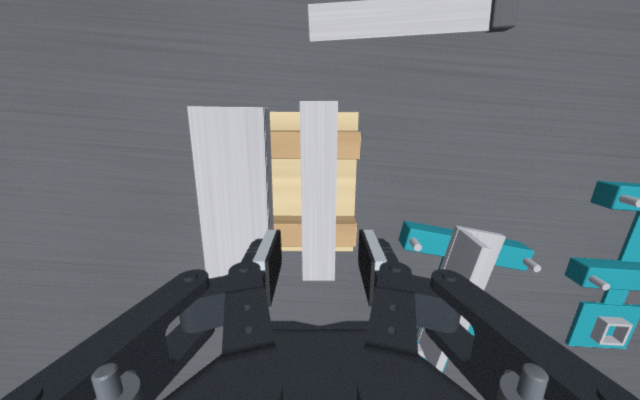

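View pics/w17c.png

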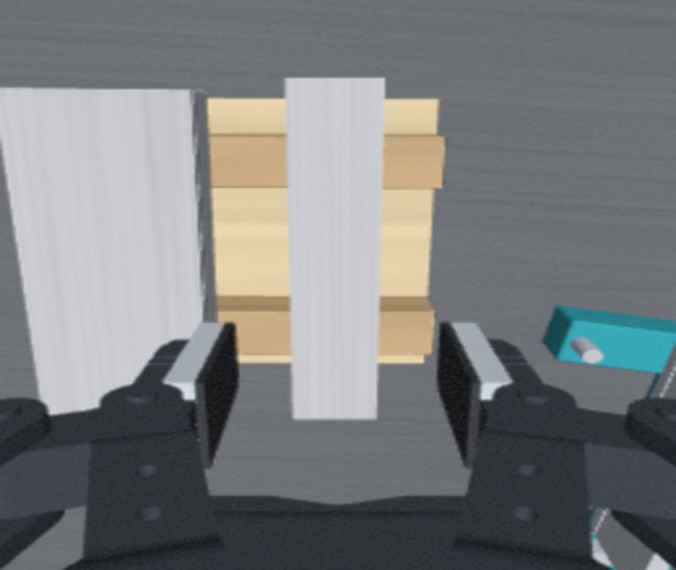

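```bash
python3 - <<'E'
from h import *
z=np.load("w17.npz");cam=(z["K"],z["R"],z["t"])
u=lambda P:(np.array(P,float)+.5)/np.array([2.6,1.9])-.5+np.array([190,60])
q=fit(cam,[(-80,-15,59),(-80,15,59),(80,-15,59),(80,15,59)],u([(286,78),(384,78),(293,419),(377,419)]),[483,-357,.07]);print(q,np.degrees(q[0][2]))
for p in [(-1,88),(190,90),(40,413)]: print(unproj(cam,u([p])[0],59).round(1))
p=q[0];plan(p[0],p[1],0,p[2]+np.pi/2,0)
E
```

```text
(array([ 4.83199761e+02, -3.57630269e+02,  7.14439441e-02]), np.float64(0.32506388610579506)) 4.093436469459274
[ 414.6 -464.4   59. ]
[ 411.2 -406.8   59. ]
[ 567.4 -458.1   59. ]
pos [ 483.1 -356.2  112.8] yaw 94.21 t 23.35 w 43.0 F [ 0.3  0.1 -0.2] dist 112.8 roll 0.002 j6 end -2.47
[[0, 37.6, -0.5, -0.0, np.float64(0.001)], [0, 37.6, -0.5, -0.0, np.float64(0.001)], [0, 37.6, -0.5, -0.0, np.float64(0.001)]]
```

Emit:
jog_arm --pt "0 40 -1.4 0 0.002" --pt "0 40 0 0 0" --pt "0 20 0 0 0" --pt "0 11 0 0 0" --pt "0.3 0 0 0 0" --pt "0.5 0 0 0 0" --pt "0.6 0 0 0 0" --pt "0.6 0 0 0 0" --force 50

```text
time_s: 24.35
tool_pos: [482.8, -358.6, 2.3]
tool_rot: [-0.055, 1.57, 0.055]
contact_force: [0.0, 0.9, -2.1]
grip_width: 29.3
```

Emit:
jog_arm --pt "0.6 0 0 0 0" --pt "0.6 -4 0 0 0" --pt "0.6 -10 0 0 0" --pt "0.6 -25 0 0 0" --pt "0.6 -30 0 0 0" --pt "0.6 0 0 0 0" --pt "0.6 0 0 0 0"

```text
time_s: 25.22
tool_pos: [482.2, -357.9, 70.1]
tool_rot: [-0.054, 1.571, 0.056]
contact_force: [-0.8, -0.1, -3.7]
grip_width: 29.2
```

```bash
python3 look.py w18; python3 - <<'E'
from h import *
plan(514.5,4.5,110,np.radians(90.27),.6,8)
E
```

```text
pos [ 481.9 -357.6   69.4] yaw y 94.02 xaxis [-0.0018  0.002  -1.    ] t 25.27 w 29.1
tool shift (before roll) [ 20.2 -30.6  45.9]
roll 1.5682 deg 89.85 shift after roll [20.2 45.8 30.7] j6 -2.468
pos [ 481.9 -357.6   69.4] yaw 94.02 t 25.27 w 29.1 F [-0.3  0.1 -4.3] dist 365.8 roll 0.065 j6 end -2.4
[[0.6, -5.0, 44.9, 7.2, np.float64(0.008)], [0.6, -5.0, 44.9, 6.9, np.float64(0.008)], [0.6, -5.0, 45.0, 6.5, np.float64(0.008)], [0.6, -5.0, 45.0, 6.2, np.float64(0.008)], [0.6, -5.0, 45.1, 5.8, np.float64(0.008)], [0.6, -5.0, 45.1, 5.4, np.float64(0.008)], [0.6, -5.0, 45.2, 5.1, np.float64(0.008)], [0.6, -5.0, 45.2, 4.7, np.float64(0.008)]]
```

View pics/w18.png

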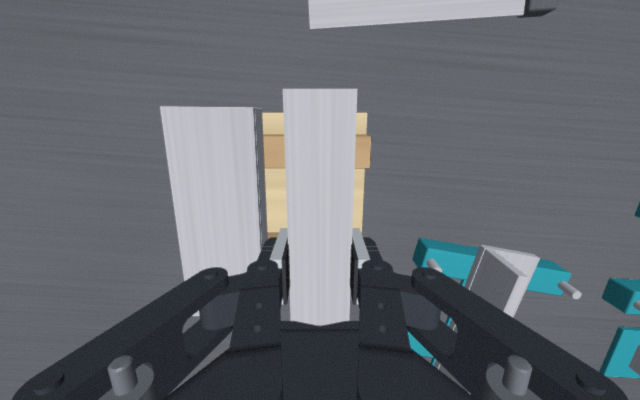

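Emit:
jog_arm --pt "0.6 -20 44.9 7.2 0.008" --pt "0.6 -15 44.9 6.9 0.008" --pt "0.6 -5 45 6.5 0.008" --pt "0.6 0 45 6.2 0.008" --pt "0.6 0 45.1 5.8 0.008" --pt "0.6 0 45.1 5.4 0.008" --pt "0.6 0 45.2 5.1 0.008" --pt "0.6 0 45.2 4.7 0.008"

```text
time_s: 26.28
tool_pos: [514.2, 5.4, 109.4]
tool_rot: [-0.004, 1.573, 0.005]
contact_force: [0.2, 0.4, -3.5]
grip_width: 29.1
```

Emit:
jog_arm --pt "0.6 20 0 0 0" --pt "0.6 10 0 0 0" --pt "0.6 0 0 0 0" --pt "0.6 0 0 0 0"

```text
time_s: 26.78
tool_pos: [515.5, 3.1, 81.1]
tool_rot: [-0.004, 1.57, 0.004]
contact_force: [-0.2, 0.9, -3.6]
grip_width: 28.9
```

```bash
python3 look.py w19; python3 - <<'E'
from h import *
plan(514.5,4.5,110,np.radians(90.27),.6,8)
i=cv2.imread('pics/w19.png');cv2.imwrite('pics/w19c.png',cv2.resize(i[70:260,220:420],None,fx=3.6,fy=3,interpolation=cv2.INTER_CUBIC))
E
```

```text
pos [515.7   3.1  81.4] yaw y 90.3 xaxis [ 9.e-04 -2.e-04 -1.e+00] t 26.82 w 29.0
tool shift (before roll) [  32.5 -388.    11.9]
roll 1.5032 deg 86.13 shift after roll [ 32.5 -14.3 387.9] j6 -1.79
pos [515.7   3.1  81.4] yaw 90.3 t 26.82 w 29.0 F [ 0.5 -0.  -2.4] dist 28.6 roll 0.0 j6 end -1.79
[[0.6, -3.6, 0.2, -0.1, np.float64(0.0)], [0.6, -3.5, 0.1, -0.2, np.float64(0.0)], [0.6, -3.6, 0.2, -0.1, np.float64(0.0)], [0.6, -3.6, 0.2, -0.2, np.float64(0.0)], [0.6, -3.6, 0.2, -0.1, np.float64(0.0)], [0.6, -3.5, 0.1, -0.2, np.float64(0.0)], [0.6, -3.6, 0.2, -0.1, np.float64(0.0)], [0.6, -3.6, 0.2, -0.2, np.float64(0.0)]]
```

View pics/w19c.png

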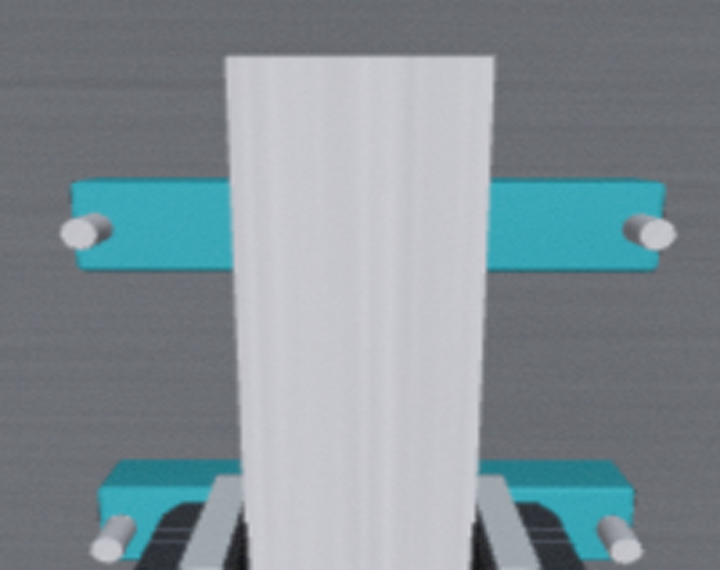

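```bash
python3 - <<'E'
from h import *
z=np.load("w19.npz");cam=(z["K"],z["R"],z["t"])
u=lambda P:(np.array(P,float)+.5)/np.array([3.6,3])-.5+np.array([220,70])
q=fit(cam,[(-45,-62,41),(-45,62,41),(45,-62,41),(45,62,41)],u([(79,234),(656,234),(108,549),(626,549)]),[514,5,0]);print(q,np.degrees(q[0][2]))
for h in (136,138,140):
  a,b=[unproj(cam,p,h) for p in u([(226,57),(494,57)])]; print(h,np.linalg.norm(a-b),(a+b)/2+[80,0.4,0],np.degrees(np.arctan2(*(b-a)[[1,0]])))
E
```

```text
(array([5.15381570e+02, 3.96577916e+00, 4.59643114e-03]), np.float64(0.3213827378357905)) 0.26335610511859875
136 30.427003816372913 [515.58830164   2.4118005  136.        ] 90.23286675542627
138 29.925325719723077 [515.75202636   2.41280179 138.        ] 90.23286675542629
140 29.423647623073236 [515.91575108   2.41380308 140.        ] 90.2328667554262
```

Emit:
jog_arm --pt "0.6 40 1.5 -0.2 0" --pt "0.6 25 0 0 0" --pt "0.6 10 0 0 0" --pt "0.6 3 0 0 0" --pt "0.6 1.5 0 0 0" --pt "0.6 0 0 0 0" --pt "0.6 0 0 0 0"

```text
time_s: 27.7
tool_pos: [515.6, 5.1, 2.1]
tool_rot: [-0.005, 1.57, 0.005]
contact_force: [0.2, 0.2, -3.9]
grip_width: 29.3
```

Emit:
jog_arm --pt "0.6 1 0 0 0" --pt "0.6 1 0 0 0" --pt "0.6 0 0 0 0"

```text
time_s: 28.08
tool_pos: [514.8, 5.3, -0.8]
tool_rot: [-0.005, 1.571, 0.005]
contact_force: [-0.2, 0.2, -2.3]
grip_width: 29.2
```

```bash
python3 look.py w20 150,60,490,350 2.2
```

```text
pos [514.9   5.3  -0.7] yaw y 90.36 xaxis [-2.e-04  0.e+00 -1.e+00] t 28.12 w 29.3
tool shift (before roll) [ -49.7 -390.1   12.3]
roll 1.5043 deg 86.19 shift after roll [-49.7 -13.7 390.1] j6 -1.787
```

View pics/w20.png

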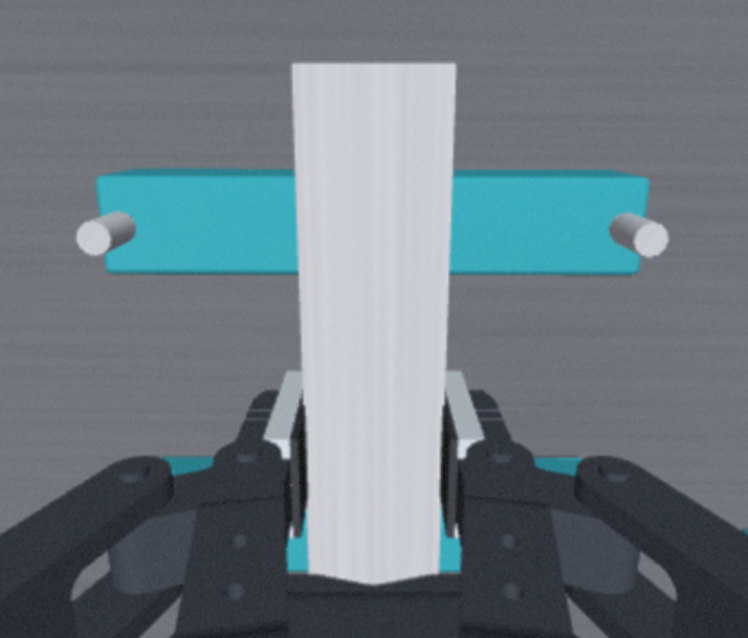

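Emit:
jog_arm --pt "0.6 1 0 0 0" --pt "0.6 0.7 0 0 0" --pt "0.6 0 0 0 0"

```text
time_s: 28.5
tool_pos: [515.1, 5.2, -1.8]
tool_rot: [-0.005, 1.571, 0.005]
contact_force: [-4.0, 0.8, 4.1]
grip_width: 28.9
```

```bash
python3 - <<'E'
from h import *
s=observe();print(s['contact_force'],s['tool_pos'])
z=np.load("w20.npz");cam=(z["K"],z["R"],z["t"])
a,b,c,d=[unproj(cam,p,h) for p,h in zip(unc([(93,238),(652,239),(292,64),(456,64)],(150,60),2.2),(41,41,56,56))]
print((a+b)/2+[45,.2,0],(c+d)/2+[80,.4,0],np.linalg.norm(c-d))
E
```

```text
[-3.97096049  0.84357338  4.08214326] [515.09773805   5.20689306  -1.78968411]
[515.38303549   4.17396542  41.        ] [515.19085865   4.51108744  56.        ] 30.00780032628265
```

Emit:
jog_arm --pt "0.3 0 0 0 0" --pt "0.1 0 0 0 0" --pt "0 0 0 0 0" --pt "0 -10 0 0 0" --pt "0 -30 0 0 0" --pt "0 -45 0 0 0" --pt "0 -45 0 0 0" --pt "0 0 0 0 0"

```text
time_s: 29.5
tool_pos: [518.4, 4.6, 132.9]
tool_rot: [-0.007, 1.561, 0.003]
contact_force: [-0.4, 0.2, -0.5]
grip_width: 42.8
```

Emit:
jog_arm --pt "-0.3 0 0 0 0" --pt "-0.8 0 0 0 0"

```text
time_s: 29.75
tool_pos: [513.9, 5.4, 126.2]
tool_rot: [-0.004, 1.574, 0.005]
contact_force: [-0.1, -0.2, -0.7]
grip_width: 71.3
```

```bash
python3 look.py w21; python3 - <<'E'
from h import *
plan(492.7,-431.5,120,np.radians(93.35),-.8)
E
```

```text
pos [514.    5.4 126.2] yaw y 90.35 xaxis [-2.8e-03  6.0e-04 -1.0e+00] t 29.8 w 76.7
tool shift (before roll) [  76.9 -390.4   13.6]
roll 1.5041 deg 86.18 shift after roll [ 76.9 -12.5 390.4] j6 -1.787
pos [514.    5.4 126.2] yaw 90.35 t 29.8 w 76.7 F [ 0.  -0.6  0.5] dist 437.5 roll -0.052 j6 end -1.84
[[-0.8, 0.7, -48.5, -2.7, np.float64(-0.006)], [-0.8, 0.6, -48.5, -2.9, np.float64(-0.006)], [-0.8, 0.7, -48.5, -3.2, np.float64(-0.006)], [-0.8, 0.6, -48.5, -3.6, np.float64(-0.006)], [-0.8, 0.7, -48.5, -3.8, np.float64(-0.006)], [-0.8, 0.7, -48.4, -4.1, np.float64(-0.006)], [-0.8, 0.6, -48.4, -4.4, np.float64(-0.006)], [-0.8, 0.7, -48.4, -4.7, np.float64(-0.006)]]
[[-0.8, 0.7, -48.3, -5.0, np.float64(-0.006)]]
```

View pics/w21.png

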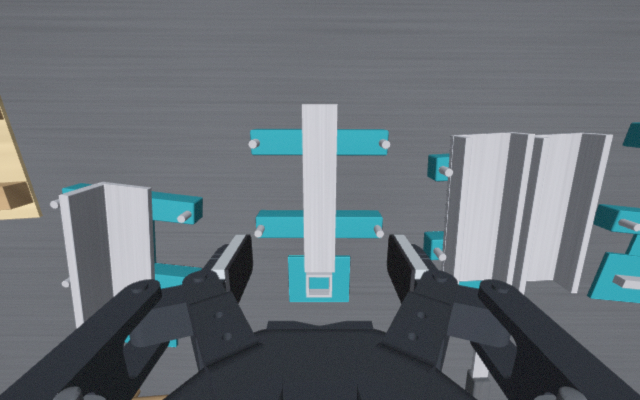

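Tube sits centred on its rack. Off to the channel.

Emit:
jog_arm --pt "-0.8 0.7 -48.5 -2.7 -0.006" --pt "-0.8 0.6 -48.5 -2.9 -0.006" --pt "-0.8 0.7 -48.5 -3.2 -0.006" --pt "-0.8 0.6 -48.5 -3.6 -0.006" --pt "-0.8 0.7 -48.5 -3.8 -0.006" --pt "-0.8 0.7 -48.4 -4.1 -0.006" --pt "-0.8 0.6 -48.4 -4.4 -0.006" --pt "-0.8 0.7 -48.4 -4.7 -0.006"

```text
time_s: 30.8
tool_pos: [495.4, -384.3, 121.0]
tool_rot: [-0.041, 1.572, 0.044]
contact_force: [-0.3, 0.2, 0.5]
grip_width: 76.8
```

Emit:
jog_arm --pt "-0.8 0.7 -48.3 -5 -0.006" --pt "-0.8 0 0 0 0" --pt "-0.8 0 0 0 0" --pt "-0.8 0 0 0 0"

```text
time_s: 31.3
tool_pos: [493.9, -430.1, 121.1]
tool_rot: [-0.047, 1.571, 0.049]
contact_force: [0.7, 0.3, 0.4]
grip_width: 76.7
```

```bash
python3 look.py w22; python3 - <<'E'
from h import *
i=cv2.imread('pics/w22.png');cv2.imwrite('pics/w22c.png',cv2.resize(i[80:310,230:410],None,fx=4,fy=2.6,interpolation=cv2.INTER_CUBIC))
E
```

```text
pos [ 494.  -430.2  121.4] yaw y 93.53 xaxis [-5.e-04  7.e-04 -1.e+00] t 31.35 w 76.8
tool shift (before roll) [72.4 43.1 38.4]
roll 1.5597 deg 89.36 shift after roll [ 72.4  38.9 -42.7] j6 -2.522
```

View pics/w22c.png

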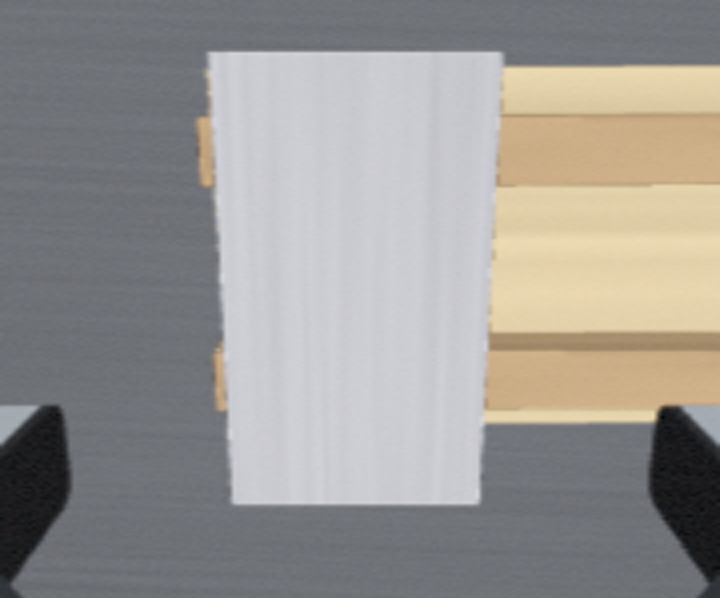

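```bash
python3 - <<'E'
from h import *
z=np.load("w22.npz");cam=(z["K"],z["R"],z["t"])
u=lambda P:(np.array(P,float)+.5)/np.array([4,2.6])-.5+np.array([230,80])
q=fit(cam,[(-80,-30,59),(-80,30,59),(80,-30,59),(80,30,59)],u([(208,52),(503,52),(232,505),(480,505)]),[493,-431,.06]);print(q,np.degrees(q[0][2]))
p=q[0];plan(p[0],p[1],0,p[2]+np.pi/2,-.8)
E
```

```text
(array([ 4.92858025e+02, -4.31837763e+02,  6.03588668e-02]), np.float64(0.09580254743599426)) 3.4583083219385697
pos [ 494.  -430.2  121.4] yaw 93.53 t 31.35 w 76.8 F [-0.2 -0.1 -0.7] dist 121.4 roll 0.001 j6 end -2.52
[[-0.8, 40.5, -0.5, -0.4, np.float64(0.0)], [-0.8, 40.4, -0.6, -0.4, np.float64(0.0)], [-0.8, 40.5, -0.5, -0.4, np.float64(0.0)]]
```

Emit:
jog_arm --pt "-0.8 40 -1.6 -1.2 0.001" --pt "-0.8 40 0 0 0" --pt "-0.8 25 0 0 0" --pt "-0.8 15 0 0 0" --pt "-0.6 0 0 0 0" --pt "-0.4 0 0 0 0" --pt "-0.2 0 0 0 0" --pt "-0.2 0 0 0 0" --force 60

```text
time_s: 32.35
tool_pos: [493.3, -433.3, 3.2]
tool_rot: [-0.047, 1.569, 0.047]
contact_force: [-1.1, 5.0, 6.1]
grip_width: 58.6
```

```bash
python3 look.py w23
```

```text
pos [ 493.4 -433.3    3.2] yaw y 93.4 xaxis [ 1.e-03 -1.e-04 -1.e+00] t 32.4 w 58.9
tool shift (before roll) [-45.8  46.2  39.2]
roll 1.5573 deg 89.23 shift after roll [-45.8  39.8 -45.7] j6 -2.524
```

View pics/w23.png

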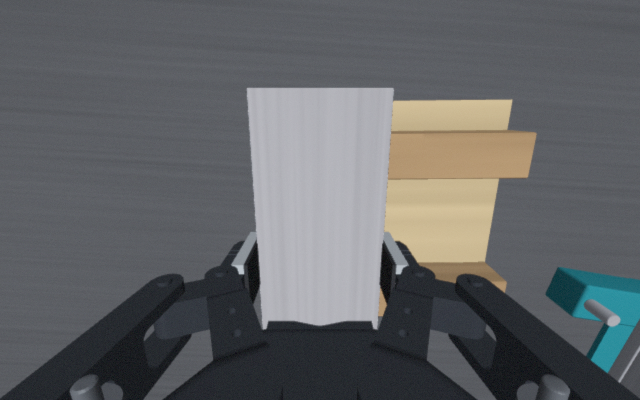

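Emit:
jog_arm --pt "-0.2 -3 0 0 0" --pt "-0.2 -5 0 0 0" --pt "-0.2 -12 0 0 0" --pt "-0.2 -20 0 0 0" --pt "-0.2 -25 0 0 0" --pt "-0.2 -25 0 0 0" --pt "-0.2 0 0 0 0" --pt "-0.2 0 0 0 0" --force 80

```text
time_s: 33.4
tool_pos: [492.3, -432.9, 91.2]
tool_rot: [-0.046, 1.571, 0.047]
contact_force: [-0.5, 0.3, -10.3]
grip_width: 58.3
```

```bash
python3 look.py w24; python3 - <<'E'
from h import *
plan(537,201.5,130,np.radians(93.4),-.2,14)
E
```

```text
pos [ 492.  -432.5   90.3] yaw y 93.39 xaxis [-0.0016  0.0019 -1.    ] t 33.45 w 58.1
tool shift (before roll) [41.4 45.3 40.5]
roll 1.5572 deg 89.22 shift after roll [ 41.4  41.1 -44.7] j6 -2.524
pos [ 492.  -432.5   90.3] yaw 93.39 t 33.45 w 58.1 F [ 0.1  1.4 -8.6] dist 636.8 roll -0.0 j6 end -2.52
[[-0.2, -2.8, 45.0, 5.9, np.float64(-0.0)], [-0.2, -2.7, 45.0, 5.9, np.float64(-0.0)], [-0.2, -2.8, 45.1, 5.9, np.float64(-0.0)], [-0.2, -2.7, 45.0, 5.8, np.float64(-0.0)], [-0.2, -2.8, 45.0, 5.9, np.float64(-0.0)], [-0.2, -2.7, 45.0, 5.9, np.float64(-0.0)], [-0.2, -2.8, 45.0, 5.9, np.float64(-0.0)], [-0.2, -2.7, 45.1, 5.9, np.float64(-0.0)]]
[[-0.2, -2.8, 45.0, 5.9, np.float64(-0.0)], [-0.2, -2.7, 45.0, 5.8, np.float64(-0.0)], [-0.2, -2.8, 45.0, 5.9, np.float64(-0.0)], [-0.2, -2.7, 45.0, 5.9, np.float64(-0.0)], [-0.2, -2.8, 45.1, 5.9, np.float64(-0.0)], [-0.2, -2.7, 45.0, 5.9, np.float64(-0.0)]]
```

View pics/w24.png

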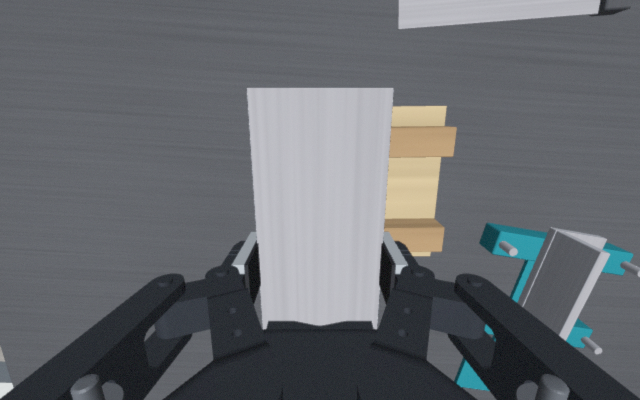

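Emit:
jog_arm --pt "-0.2 -15 45 5.9 0" --pt "-0.2 -10 45 5.9 0" --pt "-0.2 -5 45.1 5.9 0" --pt "-0.2 0 45 5.8 0" --pt "-0.2 0 45 5.9 0" --pt "-0.2 0 45 5.9 0" --pt "-0.2 0 45 5.9 0" --pt "-0.2 0 45.1 5.9 0"

```text
time_s: 34.45
tool_pos: [517.5, -69.2, 120.5]
tool_rot: [-0.046, 1.572, 0.047]
contact_force: [0.6, -0.4, -8.6]
grip_width: 58.4
```

Emit:
jog_arm --pt "-0.2 0 45 5.9 0" --pt "-0.2 0 45 5.8 0" --pt "-0.2 0 45 5.9 0" --pt "-0.2 0 45 5.9 0" --pt "-0.2 0 45.1 5.9 0" --pt "-0.2 0 45 5.9 0" --pt "-0.2 0 0 0 0" --pt "-0.2 0 0 0 0"

```text
time_s: 35.45
tool_pos: [536.7, 200.5, 120.4]
tool_rot: [-0.047, 1.573, 0.046]
contact_force: [-0.2, -0.2, -8.9]
grip_width: 58.5
```

Emit:
jog_arm --pt "-0.2 0 0 0 0" --pt "-0.2 0 0 0 0"

```text
time_s: 35.7
tool_pos: [537.6, 199.9, 121.5]
tool_rot: [-0.045, 1.571, 0.045]
contact_force: [0.0, -0.2, -8.6]
grip_width: 58.1
```

```bash
python3 look.py w25; python3 - <<'E'
from h import *
i=cv2.imread('pics/w25.png');cv2.imwrite('pics/w25c.png',cv2.resize(i[70:270,190:450],None,fx=3,fy=3,interpolation=cv2.INTER_CUBIC))
E
```

```text
pos [537.7 200.  121.6] yaw y 93.32 xaxis [-1.e-04 -0.e+00 -1.e+00] t 35.75 w 58.1
tool shift (before roll) [  72.7 -583.3  -41.9]
roll 1.556 deg 89.15 shift after roll [ 72.7 -50.5 582.6] j6 -1.47
```

View pics/w25.png

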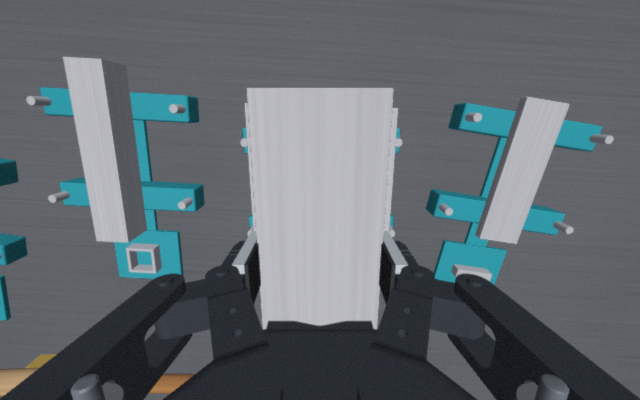

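View pics/w25c.png

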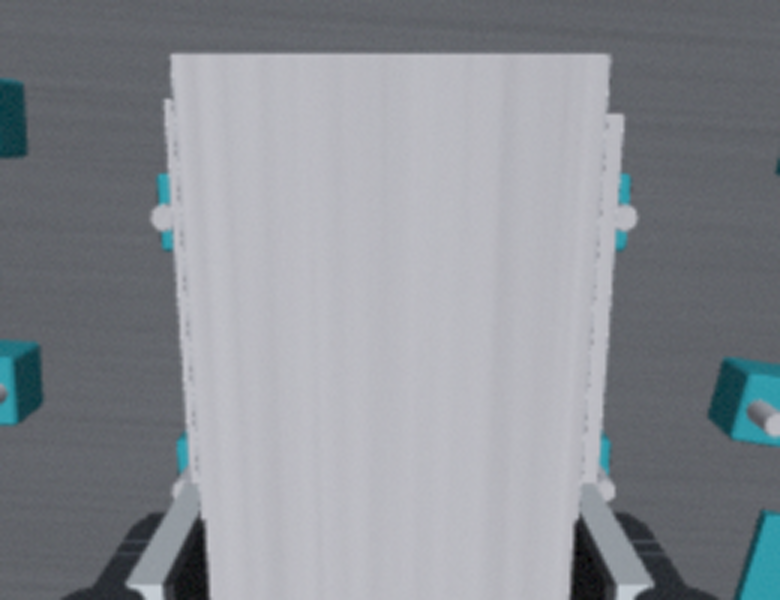

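```bash
python3 - <<'E'
from h import *
z=np.load("w25.npz");cam=(z["K"],z["R"],z["t"])
u=lambda P:unc(P,(190,70),3)
q=fit(cam,[(-45,-70,41),(-45,70,41),(45,-70,41),(45,70,41)],u([(162,217),(625,217),(183,490),(605,490)]),[536,202,.06]);print(q,np.degrees(q[0][2]))
q=fit(cam,[(-45,-70,41),(-45,70,41)],u([(162,217),(625,217)]),[536,202,.06]);print(q,np.degrees(q[0][2]))
y=q[0][2]
for h in (175,177,179):
  a,b=[unproj(cam,p,h) for p in u([(171,54),(609,54)])]; print(h,np.linalg.norm(a-b),(a+b)/2+80*np.array([np.cos(.058),np.sin(.058),0]),np.degrees(np.arctan2(*(b-a)[[1,0]])))
a,b=[unproj(cam,p,55) for p in u([(165,100),(623,115)])];print("stock outer",a,b,(a+b)/2,np.linalg.norm(a-b))
E
```

```text
(array([5.36967843e+02, 2.00264967e+02, 5.79338219e-02]), np.float64(0.32307107610705543)) 3.3193634877632157
(array([5.37088915e+02, 2.00144533e+02, 5.69060963e-02]), np.float64(0.2376211790646039)) 3.260479145721714
175 60.32776068692505 [537.25959716 199.19526842 175.        ] 93.25174201294529
177 59.344725491364976 [537.43072895 199.20531211 177.        ] 93.25174201294527
179 58.36169029580484 [537.60186074 199.21535581 179.        ] 93.25174201294527
stock outer [462.56040826 132.56513852  55.        ] [459.31544479 259.43668619  55.        ] [460.93792653 196.00091235  55.        ] 126.91303871751667
```

Emit:
jog_arm --pt "-0.2 40 1 0 0" --pt "-0.2 30 0 0 0" --pt "-0.2 12 0 0 0" --pt "-0.2 0 0 0 0" --pt "-0.2 0 0 0 0"

```text
time_s: 36.38
tool_pos: [539.2, 201.9, 41.5]
tool_rot: [-0.046, 1.567, 0.047]
contact_force: [0.2, -0.0, -8.2]
grip_width: 57.9
```

```bash
python3 look.py w26; python3 - <<'E'
from h import *
i=cv2.imread('pics/w26.png');cv2.imwrite('pics/w26c.png',cv2.resize(i[70:290,180:460],None,fx=2.7,fy=2.7,interpolation=cv2.INTER_CUBIC))
i=grab_frame("scene")["pixels"][150:250,330:430,::-1]
cv2.imwrite('pics/s26.png',cv2.resize(i,None,fx=6,fy=6,interpolation=cv2.INTER_CUBIC))
E
```

```text
pos [539.2 201.9  41.6] yaw y 93.39 xaxis [ 3.5e-03  6.0e-04 -1.0e+00] t 36.42 w 58.5
tool shift (before roll) [  -7.8 -585.1  -44.1]
roll 1.5571 deg 89.22 shift after roll [ -7.8 -52.1 584.5] j6 -1.468
```

View pics/w26c.png

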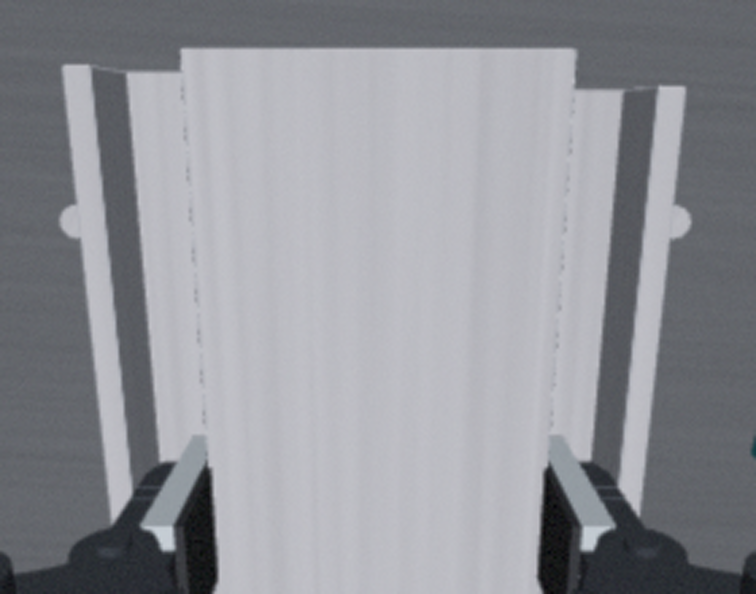

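View pics/s26.png

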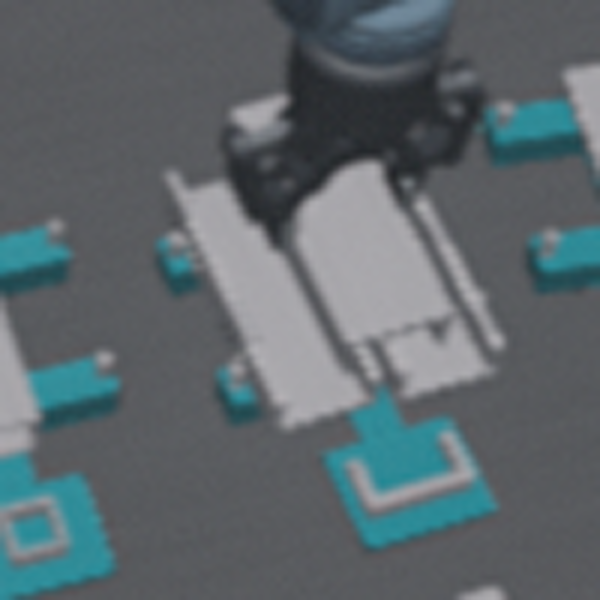

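Emit:
jog_arm --pt "-0.2 10 -0.5 0 0" --pt "-0.2 8 0 0 0" --pt "-0.2 4 0 0 0" --pt "-0.2 4 0 0 0" --pt "-0.2 0 0 0 0"

```text
time_s: 37.1
tool_pos: [537.4, 201.2, 13.3]
tool_rot: [-0.047, 1.571, 0.046]
contact_force: [0.6, 0.2, -8.1]
grip_width: 58.1
```

Emit:
jog_arm --pt "-0.2 3 0 0 0" --pt "-0.2 2 0 0 0" --pt "-0.2 0 0 0 0"

```text
time_s: 37.48
tool_pos: [537.4, 201.2, 8.5]
tool_rot: [-0.047, 1.571, 0.046]
contact_force: [0.2, 0.2, -8.8]
grip_width: 58.4
```

Emit:
jog_arm --pt "-0.2 1.5 0 0 0" --pt "-0.2 0 0 0 0"

```text
time_s: 37.72
tool_pos: [537.5, 201.2, 7.1]
tool_rot: [-0.046, 1.571, 0.046]
contact_force: [0.5, 0.2, -8.9]
grip_width: 58.0
```

```bash
python3 look.py w27; python3 - <<'E'
from h import *
i=cv2.imread('pics/w27.png');cv2.imwrite('pics/w27c.png',cv2.resize(i[70:330,130:510],None,fx=2.1,fy=2.1,interpolation=cv2.INTER_CUBIC))
E
```

```text
pos [537.6 201.2   7.2] yaw y 93.39 xaxis [-0.  0. -1.] t 37.77 w 58.4
tool shift (before roll) [ -41.8 -584.5  -42.6]
roll 1.5572 deg 89.22 shift after roll [-41.8 -50.5 583.9] j6 -1.469
```

View pics/w27c.png

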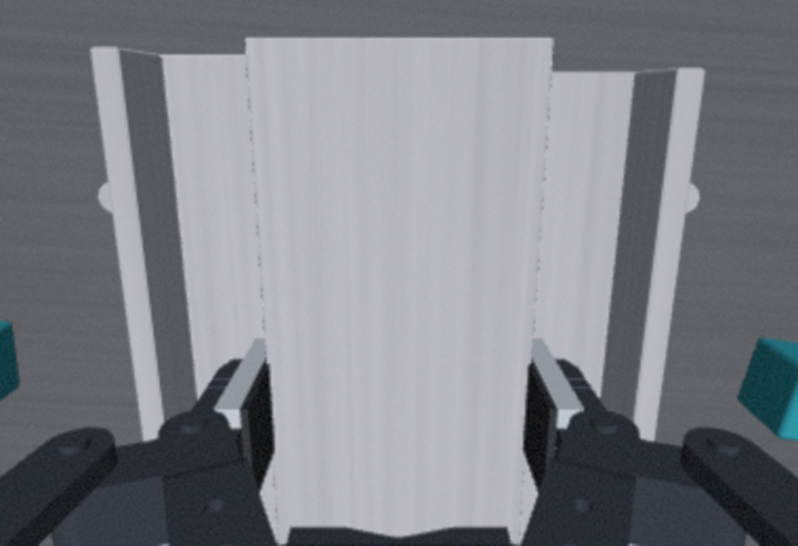

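Emit:
jog_arm --pt "-0.2 1 0 0 0" --pt "-0.2 0.7 0 0 0" --pt "-0.2 0 0 0 0"

```text
time_s: 38.15
tool_pos: [537.6, 201.2, 5.5]
tool_rot: [-0.046, 1.57, 0.046]
contact_force: [-0.4, 0.2, -7.7]
grip_width: 58.1
```

Emit:
jog_arm --pt "-0.2 0.7 0 0 0" --pt "-0.2 0 0 0 0"

```text
time_s: 38.4
tool_pos: [537.8, 201.3, 5.4]
tool_rot: [-0.047, 1.57, 0.047]
contact_force: [-3.1, -1.8, -1.2]
grip_width: 58.2
```

Emit:
jog_arm --pt "-0.2 0.5 0 0 0" --pt "-0.2 0 0 0 0" --pt "-0.4 0 0 0 0" --pt "-0.5 0 0 0 0" --pt "-0.6 0 0 0 0" --pt "-0.6 0 0 0 0"

```text
time_s: 39.15
tool_pos: [538.4, 201.3, 4.8]
tool_rot: [-0.046, 1.569, 0.047]
contact_force: [-0.1, 0.4, -0.3]
grip_width: 68.5
```

```bash
python3 look.py w28 130,70,510,330 2.1; python3 -c "
from h import *
print(observe()['contact_force'])"
```

```text
pos [538.1 201.3   4.6] yaw y 93.39 xaxis [ 1.e-03  2.e-04 -1.e+00] t 39.2 w 68.4
tool shift (before roll) [ -44.5 -584.6  -43.1]
roll 1.5572 deg 89.22 shift after roll [-44.5 -51.  584. ] j6 -1.469
[-0.70840963  0.19048391 -0.69698978]
```

View pics/w28.png

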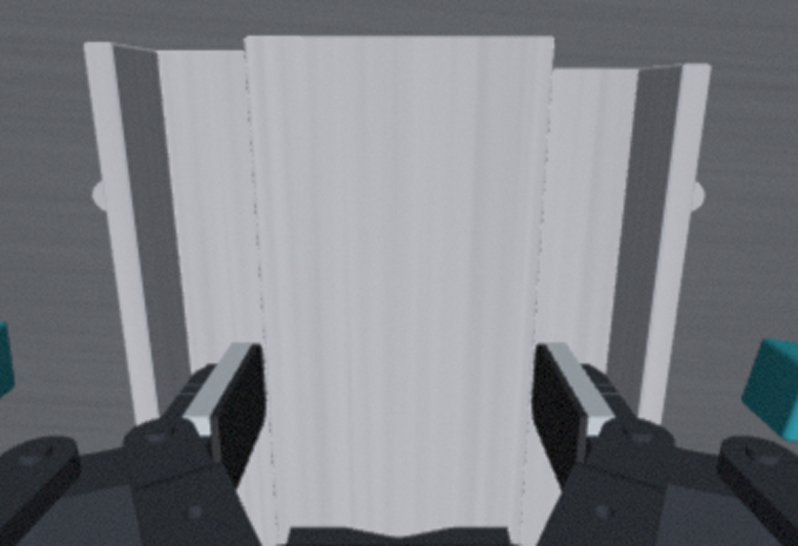

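Released cleanly, no force, the channel unmoved. Withdraw straight up slowly at first.

Emit:
jog_arm --pt "-0.6 -4 0 0 0" --pt "-0.6 -8 0 0 0" --pt "-0.6 -15 0 0 0" --pt "-0.6 -30 0 0 0" --pt "-0.6 -40 0 0 0" --pt "-0.6 -40 0 0 0" --pt "-0.6 0 0 0 0" --pt "-0.6 0 0 0 0"

```text
time_s: 40.2
tool_pos: [537.3, 201.2, 141.4]
tool_rot: [-0.047, 1.57, 0.046]
contact_force: [-0.2, 0.1, -0.6]
grip_width: 68.3
```

```bash
python3 look.py w29; python3 - <<'E'
from h import *
i=cv2.imread('pics/w29.png');cv2.imwrite('pics/w29c.png',cv2.resize(i[70:310,200:440],None,fx=3,fy=2.5,interpolation=cv2.INTER_CUBIC))
i=grab_frame("top")["pixels"][:,:,::-1];cv2.imwrite('pics/t29.png',i)
i=grab_frame("scene")["pixels"][150:290,230:470,::-1]
cv2.imwrite('pics/s29.png',cv2.resize(i,None,fx=3.3,fy=3.3,interpolation=cv2.INTER_CUBIC))
E
```

```text
pos [536.8 201.1 140.4] yaw y 93.39 xaxis [-1.8e-03 -3.0e-04 -1.0e+00] t 40.25 w 68.1
tool shift (before roll) [  91.6 -584.4  -41.5]
roll 1.5572 deg 89.22 shift after roll [ 91.6 -49.5 583.8] j6 -1.469
```

View pics/w29c.png

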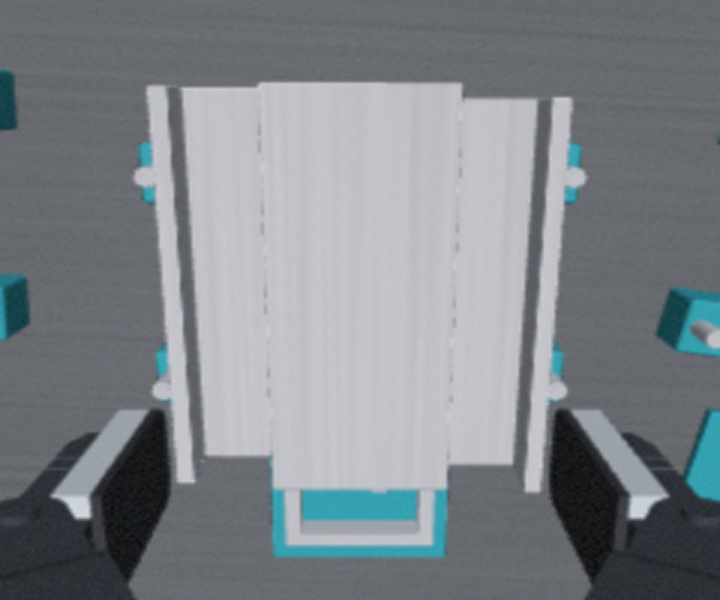

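View pics/t29.png

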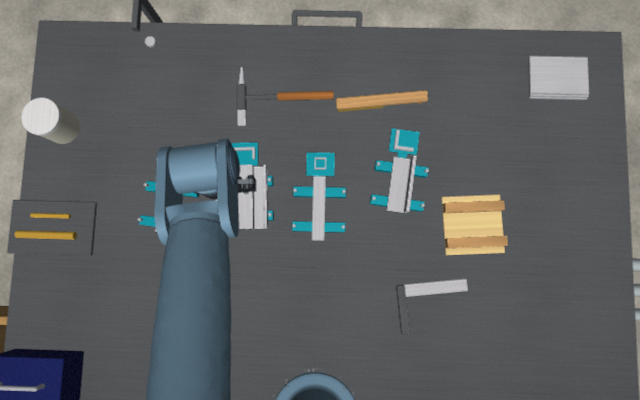

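View pics/s29.png

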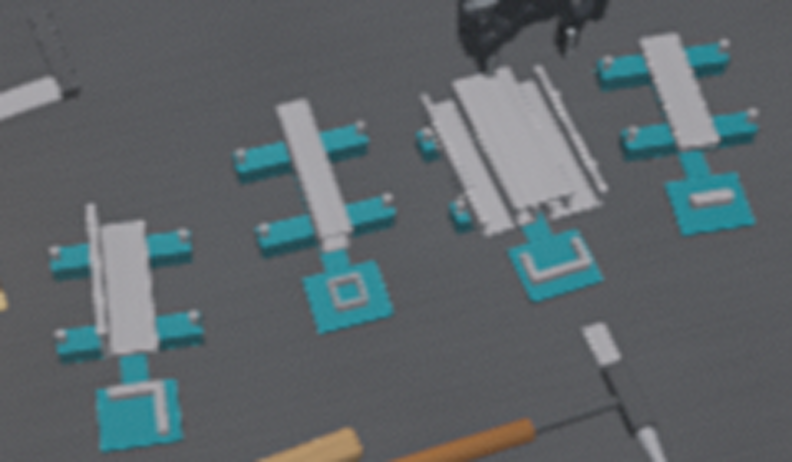

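```bash
python3 - <<'E'
from h import *
z=np.load("w29.npz");cam=(z["K"],z["R"],z["t"])
u=lambda P:(np.array(P,float)+.5)/np.array([3,2.5])-.5+np.array([200,70])
def s(n,q): print(n,q[0].round(3),np.degrees(q[0][2]).round(2),q[1].round(2))
s("chan",fit(cam,[(-80,-30,61),(-80,30,61),(80,-30,61),(80,30,61)],u([(260,84),(462,84),(273,489),(446,489)]),[537,201,.06]))
s("rack",fit(cam,[(-45,-70,41),(-45,70,41),(45,-70,41),(45,70,41)],u([(144,177),(576,177),(161,390),(558,390)]),[537,201,.06]))
s("sta",fit(cam,[(-80,-30,55),(80,-30,55)],u([(148,87),(180,483)]),[537,167,.06]))
s("stb",fit(cam,[(-80,30,55),(80,30,55)],u([(572,98),(541,491)]),[537,235,.06]))
E
```

```text
chan [5.38106e+02 2.00569e+02 5.60000e-02] 3.2 0.6
rack [5.37110e+02 2.00352e+02 5.80000e-02] 3.31 0.64
sta [5.40779e+02 1.67226e+02 5.90000e-02] 3.39 0.43
stb [5.40704e+02 2.34489e+02 6.00000e-02] 3.42 0.46
```

```bash
python3 -c "
from workcell import *
print(hand_in())"
```

```text
the job is handed in; nothing more can be done
None
```

All four pieces are off the battens, laid on their matching racks, and the job was handed in at about 40 s of the 128 s allowed. I took them in the order flat bar, angle, tube, channel, and lowered each until the force reading showed contact before letting go.

**Where they ended up**
- **Flat bar:** lies centred on its rack. I corrected it to within about 1 mm just before touchdown, but did not measure it again after release; the final pictures only show it centred.
- **Angle:** within about 1 mm of the rack's middle just before touchdown, and standing stable afterwards.
- **Tube:** within about 0.5 mm just before touchdown, and centred in the later pictures.
- **Channel:** measured after release, it is about 1 mm off the middle lengthwise and 0.2 mm sideways. One leg sits down in each trough.
- **Two lying channels:** stock_a's outer corner was in the same place (within 0.2 mm) before and after the channel went on. Stock_b agrees too, by eye.

**What did not agree**
- The fingertips are actually 27–40 mm behind the stated TCP. The first two tries at the flat bar did not grip it. The first closed above the bar, and the second touched its top edge with about 4 N. Going lower fixed it, and the bar did not move in either try.
- The lying channels' position along the rack read about 3 mm differently from the overhead camera than from the wrist camera. Both channels shifted by the same amount, so I took it as overhead reading error.

The highest force I saw was about 10 N at the wrist, and nothing was dropped.

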